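# Square up the gel cassettes, load the carrier and hang it to drain

## Robot

A 7-joint arm with a two-finger parallel gripper is mounted at the origin on the work surface. World frame = base frame: x ahead of the robot, y to its left, z up, the work surface at z = 0. Lengths are in m, angles in rad, forces in N, time in s.
With the tool pointing down it reaches from about 0.4 to 0.875 m from the base axis. Payload 19.3 kg.
Tool frame: the origin (TCP) lies at the very end of the fingers, on their centre line; the grasp point (between the pads) lies 19 mm behind it; z points along the fingers, y is the direction in which the jaws open and shut (so a half turn about z gives the same grasp; the last joint's range is limited). The gripper opens to 85 mm and grips with 20 to 120 N. Pads are 22 mm wide; open, the fingers measure 114 mm over their backs; the gripper's body (76 mm by 85 mm) begins 54 mm behind the grasp point. The pads swing forward as they close: fully open they stand 13 mm farther back than shut.
Start: joints at [-1.272, 0.521, -0.036, 1.599, 0.021, 1.021, -0.113], TCP at [0.225, 0.583, 0.231] pointing down, gripper open.
Joint ranges: [-2.91, 2.91], [-0.3, 2.13], [-1.5, 1.42], [0.17, 2.43], [-1.26, 4.41], [0.16, 1.93], [-2.52, 2.52]. Speed limits (rad/s): [1.89, 1.89, 2.39, 2.39, 3.01, 3.01, 3.01].

## Interface

Orientations are given as [roll, pitch, yaw] about the fixed x, y, z axes, in that order (R = Rz(yaw) Ry(pitch) Rx(roll)).
In Python, from workcell import bot, vision, job_done gives the robot as it stands.
- The arm moves only by the tool arm_command, never from a script. Its arguments are lists of equal length, an entry for each row: "gripper": the finger opening in cm, from 0 to 8.54; "slide": the shift along the tool's x, y, z in cm, a list of three; "turn": the turn, a rotation vector about the tool's x, y, z in degrees, a list of three. A call has 1 to 5 rows; each row is the pose to reach, as a shift and turn from the pose commanded when the call began, along the tool's axes at that moment; what a row does not reach only later rows make up. A row lasts 1/8 s, in which the tool goes at most 62.5 mm and 10.7 degrees, less where a joint would pass 70% of its speed; a pose out of reach is approached as far as the arm can. A call with a gripper value outside its range is refused whole. The fingers move at their own pace and stop on an object; "force" is the grip in N (left out, the last holds). Time passes only in rows, so rows that repeat a pose let the fingers close. It gives the time, the measured TCP pose, the force and the opening at its end, in the units of the state.
- bot.observe(): the state, without advancing time (a new reading comes with each control period).
- vision.grab_frame(name): name is "side" or "top" or "wrist"; returns the picture (420x560x3 uint8, blue, green, red); there is no depth.
- vision.camera_model(name): a dict with "mtx" (3x3 intrinsics, pixels), "T" (4x4, takes a point from camera to world coordinates). Camera axes: x right, y down, z forward; pixel columns grow to the right and rows downward; lengths in m; the calibration is good to about 2 mm. A picture is of the moment at which its call begins: read the wrist's pose just before it. camera_model takes no time and is no camera call; for the wrist camera it gives the pose at the moment of the call.
- job_done(): hands the job in, once; it reports no verdict.
The state is a dict: "clock": time; "qpos": joint angles; "qd": joint speeds; "joint_efforts": joint torques, N m; "position": TCP position; "tool_rot": TCP orientation; "force": force on the tool from outside, world axes, zero at the start; "moment": the same for the moment, N m; "grip_width": finger opening in m.
Only numpy, scipy, OpenCV 4.12 (cv2) and the standard library are available. Lean on these libraries where they do the work, as an engineer would, in place of code of your own. Each camera call takes 0.05 s, during which the arm holds its last target. There are 200 camera calls.

## Task

Load the rinsed gel cassettes that are on the bench into the blue carrier, one at a time in the order red, yellow, green (leave out any colour that is not there): slide each one into the black squaring corner until it lies flat and flush against the stops on both sides, then let it stand there a moment, grip it squarely and lay it flat between the guides of either bay of the carrier (cassettes may lie on top of one another). When all are loaded, lift the carrier by its handle bar and hang it by that bar in both hooks of the drain stand so that it hangs quietly, with every cassette still lying in its bay, and leave the jar, the petri dishes and the tip box where they stand.

Things in the scene. Friction and masses are not known exactly. Their poses are not given: they have to be found in the camera images.
- cassette_red: red gel cassette: a flat closed plate, 60 mm (its x) by 90 mm (its y) by 12 mm thick, about 70 g, red with a clear window, lying on the bench paper. Origin: centre of its underside; z up. It may be turned end for end without any difference. May be absent.
- cassette_yellow: yellow gel cassette: a flat closed plate, 60 mm (its x) by 90 mm (its y) by 12 mm thick, about 70 g, yellow with a clear window, lying on the bench paper. Origin: centre of its underside; z up. It may be turned end for end without any difference. May be absent.
- cassette_green: green gel cassette: a flat closed plate, 60 mm (its x) by 90 mm (its y) by 12 mm thick, about 70 g, green with a clear window, lying on the bench paper. Origin: centre of its underside; z up. It may be turned end for end without any difference. May be absent.
- corner_seat (a point): Squaring corner, a fixed black fence 12 mm high. This point, on the bench, is where the origin of a fully seated cassette lies, its 90 mm side along y. Two stops against its +x side (face x=30 mm, 18 mm wide, at y=-36 and 36 mm; between them a finger window 54 mm wide, 42 mm deep) and a bar against its +y end (face y=45 mm, x=-30 to 72 mm). Its -x and -y sides are open.
- carrier: Blue carrier, 222 (x) by 130 mm (y), 0.45 kg; origin: centre of underside. Floor 6 mm; a bay each side of the steel handle, cassettes lying with their 90 mm side along x. Guides 42 mm above the floor, 3 mm play all round, open for fingers 50 mm in the middle of the long sides. Uprights at x=0, y=-60 and 60 mm hold a round bar, 12 mm thick, along y, centre 130 mm up. Same turned half round.
- carrier_bar (a point): Middle of the carrier's handle bar (bar along this frame's y, z up), 130 mm above the carrier's underside
- bay_a (a point): Centre of the floor of the carrier's bay on its +x side (56 mm from the handle), axes as the carrier's; a cassette on the floor has its origin here, a second one lies 12 mm higher
- bay_b (a point): Centre of the floor of the carrier's bay on its -x side (56 mm from the handle), axes as the carrier's
- hook_seat (a point): Where the bar's middle rests when hung, bar along y: 170 mm above the bench, midway between two fixed steel hooks (8 mm wire) at y=-32 and 32 mm. Each is a dip open at the top, 12 mm wide at the bottom, 50 mm at the top; its free tip (x=-24 mm) and its arm (x=26 mm back to posts at 155 mm) reach 24 mm above this point. Grey drip tray below, 14 mm high, 250 by 170 mm.
- jar: Bystander: brown jar with a red cap, 56 mm across, 85 mm high; origin at the centre of its underside
- petri_dishes: Bystander: stack of petri dishes, 90 mm across, 45 mm high; origin at the centre of its underside
- tip_box: Bystander: clear box with a yellow lid, 75 by 115 mm, 59 mm high; origin at the centre of its underside
There are look-alikes about, which are no part of the job. Of the things that look like the part that bears corner_seat, the largest one is meant.

How it is judged:
By the outcome, as a careful person would: the job done as asked, in the order asked, and still so for the second after the job is handed in, with the robot touching nothing.
Of cassette_red, cassette_yellow, cassette_green only 2 to 3 are there at a start; the rules pass over those that are not, and their reading is None.
At some moment in a run one of cassette_red, cassette_yellow, cassette_green may be knocked a few centimetres aside while the robot is not near it.
It also fails if it takes over 210 s, if anything falls off the work surface, if the arm or the gripper's body presses on something with over 40 N, if the wrist force passes 120 N, or if a joint passes its speed limit or range.

## Working session

There is one attempt and no reset: what is moved stays moved. The work goes in short steps, Python scripts to look and compute and a tool call to move; the robot and the scene stay as the last step left them, time stands still between calls to the robot, and variables do not carry over. Pictures are saved under pics/ and viewed, about 12 in all and at most 16, crops included, and the job is handed in when it is done.

Besides the shell and the picture viewer there is one more tool, called after "Request:" as a command line: name --argument value ..., lists and objects as JSON in quotes. arm_command: Moves the arm, as the interface text tells. Its arguments: {"type":"object","properties":{"gripper":{"type":"array","items":{"type":"number"}},"slide":{"type":"array","items":{"type":"array","items":{"type":"number"}}},"turn":{"type":"array","items":{"type":"array","items":{"type":"number"}}},"force":{"type":"number"}},"required":["gripper","slide","turn"]}

```bash
ls; mkdir -p pics
cat > h.py <<'E'
import numpy as np, cv2
from workcell import bot, vision
def grab(n,f=None):
    m=vision.camera_model(n); im=vision.grab_frame(n)
    if f: cv2.imwrite('pics/'+f,im)
    return im,m
def ray(m,px,z):
    px=np.atleast_2d(np.array(px,float)); T=np.array(m['T']); K=np.array(m['mtx'])
    d=(np.linalg.inv(K)@np.c_[px,np.ones(len(px))].T).T@T[:3,:3].T
    o=T[:3,3]; s=(z-o[2])/d[:,2]
    return o+d*s[:,None]
def proj(m,P):
    T=np.linalg.inv(np.array(m['T'])); P=np.atleast_2d(P)
    c=P@T[:3,:3].T+T[:3,3]; p=c@np.array(m['mtx']).T
    return p[:,:2]/p[:,2:]
E
python3 - <<'E'
from h import *
np.set_printoptions(precision=4,suppress=True)
print(bot.observe())
for n in ('top','side'):
    im,m=grab(n,n+'0.png'); print(n,np.array(m['mtx']),np.array(m['T']))
E
```

```text
pics
{'clock': 0.0, 'qpos': array([-1.2722,  0.522 , -0.0363,  1.5999,  0.0212,  1.0211, -0.1128]), 'qd': array([ 0.0006, -0.0003, -0.0004,  0.0023, -0.001 ,  0.0013, -0.0012]), 'joint_efforts': array([ -0.0007, -92.7105,   1.9797, -36.9929,   0.0178,   0.0082,
        -0.    ]), 'position': array([0.2253, 0.5827, 0.2308]), 'tool_rot': array([-3.1405,  0.0001,  2.7728]), 'force': array([ 0.3665,  0.1815, -1.6888]), 'moment': array([-0.0006,  0.0266, -0.006 ]), 'grip_width': 0.08566740628905746}
top [[425.1914   0.     279.1244]
 [  0.     425.1914 209.5638]
 [  0.       0.       1.    ]] [[-0.0208 -0.9799  0.1983  0.2612]
 [-0.9997  0.0185 -0.0137  0.0116]
 [ 0.0097 -0.1985 -0.9801  1.2425]
 [ 0.      0.      0.      1.    ]]
side [[472.6869   0.     275.5557]
 [  0.     472.6869 207.7306]
 [  0.       0.       1.    ]] [[ 0.9515 -0.2358  0.1977  0.2085]
 [-0.3076 -0.7435  0.5937 -0.7979]
 [ 0.007  -0.6258 -0.78    1.14  ]
 [ 0.      0.      0.      1.    ]]
```

View pics/top0.png

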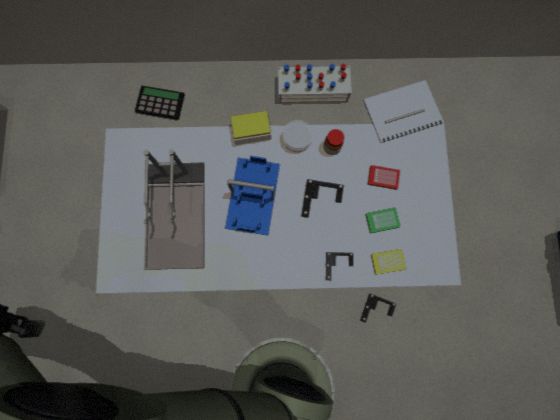

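View pics/side0.png

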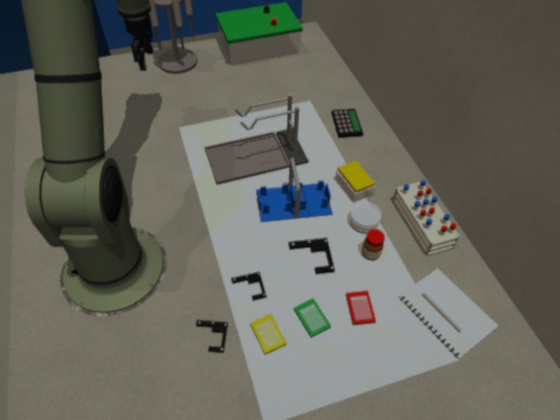

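Top view shows cassettes red (384,177), green (382,219), yellow (389,261); large corner (322,195); carrier (252,196); stand (172,210).

Run:
```python
from h import *
np.set_printoptions(precision=4,suppress=True)
t=cv2.imread('pics/top0.png'); s=cv2.imread('pics/side0.png')
mt=vision.camera_model('top'); ms=vision.camera_model('side')
R={'red':(((0,90,60),(8,255,255)),),'yellow':(((22,90,60),(35,255,255)),),'green':(((45,90,60),(80,255,255)),),'blue':(((100,120,50),(125,255,255)),)}
for n,im,m,roi in (('top',t,mt,(90,125,460,295)),('side',s,ms,(180,100,400,420))):
    hsv=cv2.cvtColor(im,cv2.COLOR_BGR2HSV)
    for c,r in R.items():
        k=cv2.inRange(hsv,*r[0]); q=np.zeros_like(k); x0,y0,x1,y1=roi; q[y0:y1,x0:x1]=k[y0:y1,x0:x1]
        cs=sorted(cv2.findContours(q,0,1)[0],key=cv2.contourArea)[::-1][:2]
        for cc in cs:
            if cv2.contourArea(cc)<40: continue
            P=ray(m,cc[:,0,:],0.006 if c=='blue' else 0.012)[:,:2]
            b=cv2.minAreaRect((P*1000).astype(np.float32))
            print(n,c,cv2.contourArea(cc),np.round(b[0],1),np.round(b[1],1),round(b[2],1))
cv2.imwrite('pics/c1.png',np.vstack([cv2.resize(t[145:245,140:350],None,fx=3.8,fy=3.8,interpolation=2)]))
u=s[90:280,190:390]; cv2.imwrite('pics/c2.png',cv2.resize(u,None,fx=3.1,fy=3.1,interpolation=2))
```

```text
top red 513.0 [ 604.8 -320.9] [88.9 60.5] 78.3
top red 183.0 [ 733.1 -182.6] [49.3 49.6] 62.5
top yellow 587.0 [ 351.9 -316.9] [58.7 89.8] 8.2
top yellow 359.0 [757.5  77.2] [113.7  39. ] 89.0
top green 550.0 [ 473.8 -309.7] [58.7 89.3] 10.3
top blue 1769.5 [514.5  81.4] [127.7 135.1] 80.4
top blue 881.0 [615.2  63.1] [127.2 102.8] 79.1
side red 686.5 [ 603.8 -323.1] [91.6 60.9] 78.5
side red 225.0 [ 737.  -130.9] [61.4 51.6] 49.5
side yellow 773.0 [ 350.9 -318.6] [60.1 91.9] 8.1
side yellow 601.0 [783.8 111.7] [ 77.9 121.1] 8.3
side green 704.5 [ 472.5 -311.1] [60.3 89.5] 10.2
side green 105.5 [888.8 361.3] [109.3  23.6] 77.8
side blue 1122.5 [511.   86.6] [137.9 124.3] 79.4
side blue 884.0 [622.4  66.3] [142.5  98.8] 72.6
```

View pics/c1.png

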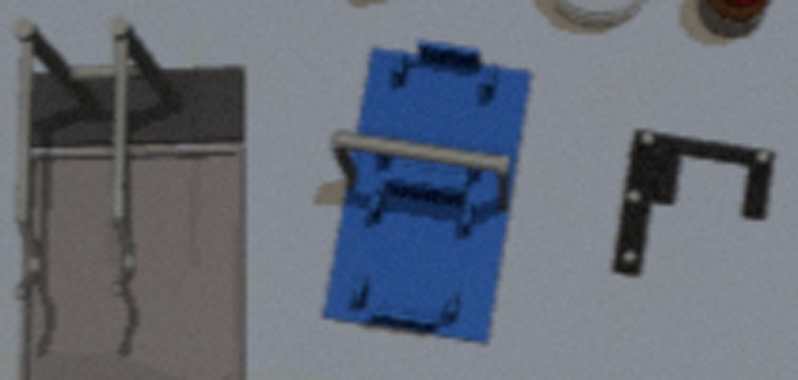

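View pics/c2.png

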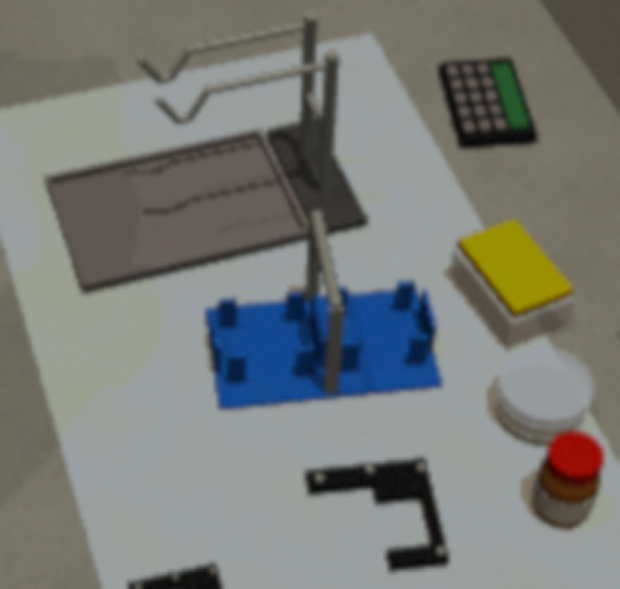

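```bash
cat >> h.py <<'E'
def tri(ma,pa,mb,pb):
    o1,o2=np.array(ma['T'])[:3,3],np.array(mb['T'])[:3,3]
    d1=ray(ma,pa,0)[0]-o1; d2=ray(mb,pb,0)[0]-o2
    st=np.linalg.lstsq(np.c_[d1,-d2],o2-o1,rcond=None)[0]
    a,b=o1+d1*st[0],o2+d2*st[1]
    return (a+b)/2,np.linalg.norm(a-b)
def go(p,yaw,st=None):
    """tool-frame slide (cm) and turn (deg) to reach TCP p, pointing down, yaw (rad)"""
    from scipy.spatial.transform import Rotation as Ro
    s=st or bot.observe(); R=Ro.from_euler('xyz',s['tool_rot']); G=Ro.from_euler('xyz',[np.pi,0,yaw])
    return np.round(R.inv().apply(np.array(p)-s['position'])*100,2),np.round((R.inv()*G).as_rotvec(degrees=True),1)
E
python3 - <<'E'
from h import *
np.set_printoptions(precision=4,suppress=True)
mt=vision.camera_model('top'); ms=vision.camera_model('side')
f=lambda a:(a[0]/3.8+140,a[1]/3.8+145)
g=lambda a:(a[0]/3.1+190,a[1]/3.1+90)
for n,a,b in (('hookL',(35,262),(165,80)),('hookR',(130,262),(183,122)),('barL',(340,140),(317,217)),('barR',(503,165),(335,310)),
 ('c0',(648,138),(420,467)),('c1',(765,157),(440,552)),('c2',(634,197),(370,470)),('c3',(629,257),(320,478)),('postL',(25,28),(310,22)),('postR',(122,25),(331,60))):
    print(n,*tri(mt,f(a),ms,g(b)))
# corner mask contour
for nm,m,roi in (('top',mt,(300,175,347,222)),('side',ms,(285,235,340,276))):
    im=cv2.imread('pics/%s0.png'%nm); x0,y0,x1,y1=roi
    k=(im[y0:y1,x0:x1].max(2)<70).astype(np.uint8)
    c=max(cv2.findContours(k,0,1)[0],key=cv2.contourArea)[:,0]+[x0,y0]
    P=ray(m,c,.012)[:,:2]*1000
    b=cv2.minAreaRect(P.astype(np.float32)); print(nm,b); print(cv2.boxPoints(b))
E
```

```text
hookL [0.4747 0.3327 0.1592] 0.0007466611344884527
hookR [0.4746 0.2687 0.1571] 0.000732921654554308
barL [0.5664 0.1284 0.1309] 0.0028445917762650917
barR [0.5449 0.0131 0.1296] 0.00027965450618999514
c0 [ 0.5939 -0.1012  0.0147] 6.25757484437671e-05
c1 [ 0.5768 -0.1925  0.0147] 7.992645465233116e-06
c2 [ 0.548  -0.0888  0.0125] 0.0018868649217743138
c3 [ 0.5003 -0.0833  0.0127] 0.0021273126850988823
postL [0.6302 0.3358 0.1933] 0.00029346334281363636
postR [0.6296 0.2693 0.1967] 0.001055547063045602
top ((536.1343994140625, -133.52394104003906), (109.94135284423828, 113.69865417480469), 79.66197967529297)
[[ 470.3432 -177.4003]
 [ 582.1961 -197.8041]
 [ 601.9257  -89.6476]
 [ 490.0727  -69.2437]]
side ((535.3153076171875, -136.49407958984375), (113.84103393554688, 111.18815612792969), 79.96648406982422)
[[ 470.6545 -182.8582]
 [ 580.1422 -202.2299]
 [ 599.9761  -90.1299]
 [ 490.4884  -70.7583]]
```

Request:
arm_command --gripper '[8.5,8.5,8.5,8.5]' --slide '[[0,0,-6],[0,0,-12],[0,0,-17],[0,0,-17]]' --turn '[[0,0,0],[0,0,0],[0,0,0],[0,0,0]]'

```text
clock: 0.6
position: [0.2256, 0.5839, 0.4049]
tool_rot: [3.136, -0.0, 2.773]
force: [-0.3, 0.9, -1.3]
grip_width: 0.0848
```

Request:
arm_command --gripper '[8.5,8.5,8.5,8.5,8.5]' --slide '[[-4.1,-4.2,0],[-8.2,-8.4,0],[-12.3,-12.6,0],[-16.4,-16.8,0],[-20.5,-21,0]]' --turn '[[0,0,0],[0,0,0],[0,0,0],[0,0,0],[0,0,0]]'

```text
clock: 1.23
position: [0.3411, 0.311, 0.4006]
tool_rot: [-3.141, -0.0, 2.773]
force: [1.2, 1.2, 0.9]
grip_width: 0.085
```

Request:
arm_command --gripper '[8.5,8.5,8.5,8.5,8.5]' --slide '[[-4.1,-4.2,0],[-8.2,-8.4,0],[-12.3,-12.6,0],[-16.4,-16.8,0],[-20.5,-21,0]]' --turn '[[0,0,0],[0,0,0],[0,0,0],[0,0,0],[0,0,0]]'

```text
clock: 1.85
position: [0.4564, 0.0415, 0.4007]
tool_rot: [-3.141, -0.001, 2.773]
force: [1.5, 1.1, -0.5]
grip_width: 0.0852
```

Request:
arm_command --gripper '[8.5,8.5,8.5,8.5,8.5]' --slide '[[-2.7,-2.9,1],[-5.4,-5.7,2],[-8,-8.6,3],[-10.8,-11.4,4],[-13.5,-14.5,4.5]]' --turn '[[0,0,10],[0,0,20],[0,0,30],[0,0,40],[0,0,50]]'

```text
clock: 2.48
position: [0.53, -0.1415, 0.355]
tool_rot: [-3.14, -0.0, 1.895]
force: [0.5, 0.2, -0.1]
grip_width: 0.085
```

Request:
arm_command --gripper '[8.5,8.5,8.5,8.5]' --slide '[[0,0,0],[0,0,0],[0,0,0],[0,0,0]]' --turn '[[0,0,10],[0,0,20],[0,0,29.3],[0,0,29.3]]'

```text
clock: 2.98
position: [0.5297, -0.1403, 0.3555]
tool_rot: [-3.14, 0.001, 1.39]
force: [-0.4, 0.5, -0.3]
grip_width: 0.0848
```

Run:
```python
from h import *
np.set_printoptions(precision=4,suppress=True)
s=bot.observe(); im,m=grab('wrist','w1.png'); print(s['clock'],s['qpos'],s['position'],s['tool_rot'],s['force']); print(np.array(m['mtx'])[0,0],np.array(m['T']))
```

```text
2.975 [-0.3906  0.3534  0.7391  1.6608 -0.2495  1.2261  0.2218] [ 0.5297 -0.1403  0.3555] [-3.1402  0.0006  1.3896] [-0.3515  0.4797 -0.2626]
361.00183905201277 [[ 0.9834 -0.1735 -0.0521  0.5437]
 [-0.1812 -0.9423 -0.2814 -0.0685]
 [-0.0003  0.2862 -0.9582  0.4981]
 [ 0.      0.      0.      1.    ]]
```

View pics/w1.png

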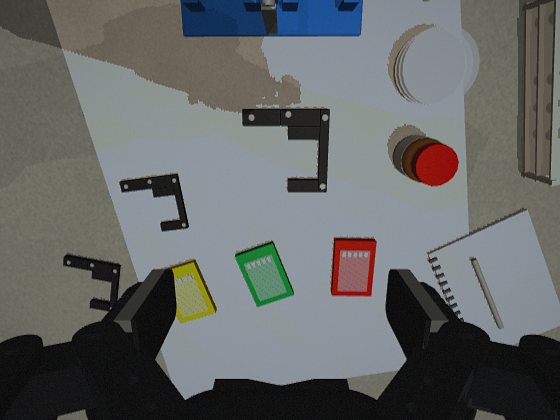

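Wrist view: corner's inner vertex ≈(288,125), stop 2's face at col 288 rows 178–192; red (355,267), carrier at top.

```bash
cat > cs.py <<'E'
from h import *
import sys
def cass(im,m,z=.012):
    hsv=cv2.cvtColor(im,cv2.COLOR_BGR2HSV); out={}
    for c,lo,hi in (('red',(0,90,60),(8,255,255)),('yellow',(22,90,60),(35,255,255)),('green',(45,90,60),(80,255,255))):
        k=cv2.morphologyEx(cv2.inRange(hsv,lo,hi),cv2.MORPH_CLOSE,np.ones((9,9)))
        for cc in cv2.findContours(k,0,1)[0]:
            if cv2.contourArea(cc)<200: continue
            b=cv2.minAreaRect((ray(m,cc[:,0],z)[:,:2]*1000).astype(np.float32))
            if 45<min(b[1])<70 and 75<max(b[1])<100:
                a=b[2] if b[1][0]<b[1][1] else b[2]-90
                out[c]=(np.round(b[0],1),np.round(b[1],1),round((a+45)%180-45,1))
    return out
E
python3 - <<'E'
from cs import *
np.set_printoptions(precision=4,suppress=True)
im=cv2.imread('pics/w1.png'); m=vision.camera_model('wrist')
g=cv2.GaussianBlur(im,(3,3),0).max(2).astype(float)
def edge(v,t=90):
    i=np.where((v[:-1]<t)!=(v[1:]<t))[0]; return [round(j+(v[j]-t)/(v[j]-v[j+1]),2) for j in i]
B=[(c,100+edge(g[100:135,c])[-1]) for c in range(248,285,4)]
S1=[(270+edge(g[r,270:300])[-1],r) for r in (129,131,133,135)]
S2=[(270+edge(g[r,270:300])[0],r) for r in (182,184,186,188)]
print(B,S1,S2)
b=ray(m,B,.012)[:,:2]; s=ray(m,S1+S2,.012)[:,:2]
fb=np.polyfit(b[:,0],b[:,1],1); fs=np.polyfit(s[:,1],s[:,0],1)
print('yaw bar',np.degrees(np.arctan(fb[0])),'yaw stops',-np.degrees(np.arctan(fs[0])))
A=np.array([[-fb[0],1],[1,-fs[0]]]); v=np.linalg.solve(A,[fb[1],fs[1]])
for a in (-10.4,): 
    a=np.radians(a); R=np.array([[np.cos(a),-np.sin(a)],[np.sin(a),np.cos(a)]]); print('vertex',v,'seat',v-R@[.030,.045])
print(cass(im,m))
E
```

```text
[(248, np.float64(125.6)), (252, np.float64(125.6)), (256, np.float64(125.59)), (260, np.float64(125.57)), (264, np.float64(125.57)), (268, np.float64(125.57)), (272, np.float64(125.59)), (276, np.float64(125.57)), (280, np.float64(125.27)), (284, np.float64(125.57))] [(np.float64(287.24), 129), (np.float64(287.18), 131), (np.float64(287.21), 133), (np.float64(287.39), 135)] [(np.float64(287.1), 182), (np.float64(287.13), 184), (np.float64(286.91), 186), (np.float64(286.74), 188)]
yaw bar -10.049206200495425 yaw stops -10.28807482468033
vertex [ 0.5466 -0.1011] seat [ 0.509 -0.14 ]
{'red': (array([ 606.4, -320.1]), array([92.9, 61.4]), -11.2), 'yellow': (array([ 355.4, -315.9]), array([62.9, 93.6]), 7.4), 'green': (array([ 475.2, -309.6]), array([59.8, 89.8]), 10.3)}
```

Request:
arm_command --gripper '[8.5,8.5,8.5,8.5,8.5]' --slide '[[-4,2.7,4],[-8,5.3,8],[-12,8,13],[-16.3,10.7,18],[-16.3,10.7,21]]' --turn '[[0,0,0],[0,0,0.5],[0,0,1],[0,0,1],[0,0,1]]'

```text
clock: 3.65
position: [0.605, -0.3231, 0.1438]
tool_rot: [-3.141, 0.001, 1.373]
force: [-0.2, 0.6, 0.7]
grip_width: 0.0848
```

Run:
```python
from cs import *
im,m=grab('side'); print(cass(im,m)); im,m=grab('top'); print(cass(im,m)); print(go([.605,-.3205,.003],np.radians(78.5)))
```

```text
{'red': (array([ 604.1, -322.7]), array([92.8, 61.5]), -11.2), 'yellow': (array([ 350.9, -318.6]), array([60.1, 91.9]), 8.1), 'green': (array([ 472.5, -311.2]), array([60.3, 89.5]), 10.3)}
{'yellow': (array([ 352. , -317.1]), array([58.7, 89.6]), 8.2)}
(array([ 0.02,  0.25, 13.84]), array([-0.4, -0.1,  0.2]))
```

Request:
arm_command --gripper '[8.5,8.5,8.5,8.5]' --slide '[[0,0,5],[0,0,10],[0,0,13.9],[0,0,13.9]]' --turn '[[0,0,0],[0,0,0],[0,0,0],[0,0,0]]'

```text
clock: 4.25
position: [0.605, -0.3189, 0.0065]
tool_rot: [-3.139, -0.001, 1.374]
force: [0.7, -0.2, 0.3]
grip_width: 0.0848
```

Request:
arm_command --gripper '[5,5,5,5,5]' --slide '[[0,0,0],[0,0,0],[0,0,0],[0,0,0],[0,0,0]]' --turn '[[0,0,0],[0,0,0],[0,0,0],[0,0,0],[0,0,0]]' --force 30

```text
clock: 4.88
position: [0.6066, -0.3205, 0.0091]
tool_rot: [3.139, 0.0, 1.372]
force: [-0.5, 2.4, 11.9]
grip_width: 0.0499
```

Request:
arm_command --gripper '[5,8.5,8.5,8.5,8.5]' --slide '[[0,0,-2],[0,0,-2],[0,0,-2],[0,0,-2],[0,0,-2]]' --turn '[[0,0,0],[0,0,0],[0,0,0],[0,0,0],[0,0,0]]'

```text
clock: 5.5
position: [0.6055, -0.3201, 0.027]
tool_rot: [-3.141, -0.0, 1.371]
force: [-1.1, -0.6, -0.3]
grip_width: 0.0851
```

Run:
```python
from cs import *
s=bot.observe();print(s['position'],s['grip_width'],s['force']);im,m=grab('side','s2.png'); print(cass(im,m)); w,_=grab('wrist')
cv2.imwrite('pics/m2.png',np.hstack([cv2.resize(im[250:350,300:420],(480,400)),w[150:420,130:430]][:1]+[cv2.resize(w[150:400,140:420],(318,284)).repeat(1,0)] if 0 else [cv2.resize(im[250:350,300:420],(380,400)),cv2.resize(w,(420,400))]))
```

```text
[ 0.60550033 -0.3201357   0.02700991] 0.08508767038840218 [-1.12722396 -0.60205536 -0.27715921]
{'red': (array([ 603.8, -323. ]), array([91.6, 62.5]), -11.8), 'yellow': (array([ 350.9, -318.6]), array([60.1, 91.9]), 8.1), 'green': (array([ 472.5, -311.2]), array([60.2, 89.5]), 10.3)}
```

View pics/m2.png

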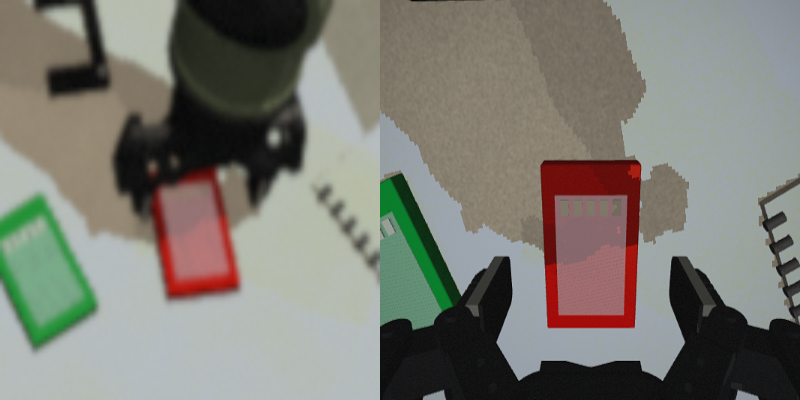

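Red sits centred between the open fingers, so I only need to go lower.

Request:
arm_command --gripper '[8.5,8.5,8.5]' --slide '[[0,0,1.5],[0,0,2.9],[0,0,2.9]]' --turn '[[0,0,0],[0,0,0],[0,0,0]]'

```text
clock: 5.98
position: [0.6048, -0.3198, -0.0036]
tool_rot: [-3.139, -0.001, 1.371]
force: [-0.3, 0.1, 0.4]
grip_width: 0.0851
```

Request:
arm_command --gripper '[5.6,5.6,5.6,5.6,5.6]' --slide '[[0,0,0],[0,0,0],[0,0,0],[0,0,0],[0,0,0]]' --turn '[[0,0,0],[0,0,0],[0,0,0],[0,0,0],[0,0,0]]' --force 30

```text
clock: 6.6
position: [0.6059, -0.3204, -0.0012]
tool_rot: [3.141, 0.0, 1.371]
force: [-0.9, 0.4, 6.2]
grip_width: 0.0589
```

Request:
arm_command --gripper '[5.6,5.6,5.6]' --slide '[[0,0,-2],[0,0,-5],[0,0,-5]]' --turn '[[0,0,0],[0,0,0],[0,0,0]]'

```text
clock: 6.98
position: [0.607, -0.321, 0.0516]
tool_rot: [3.138, 0.001, 1.371]
force: [0.0, 0.3, -0.4]
grip_width: 0.0589
```

Run:
```python
from cs import *
s=bot.observe();print(s['grip_width'],s['force']);im,m=grab('wrist','w3.png');print(cass(im,m,.06)); print(go([.495,-.148,.05],np.radians(79.8)))
```

```text
0.05887450306991126 [ 0.02435472  0.34570353 -0.40586977]
{'red': (array([ 606.9, -324.3]), array([95. , 61.7]), -11.3)}
(array([ 14.69, -14.33,  -0.03]), array([ 0.1,  0. , -1.2]))
```

View pics/w3.png

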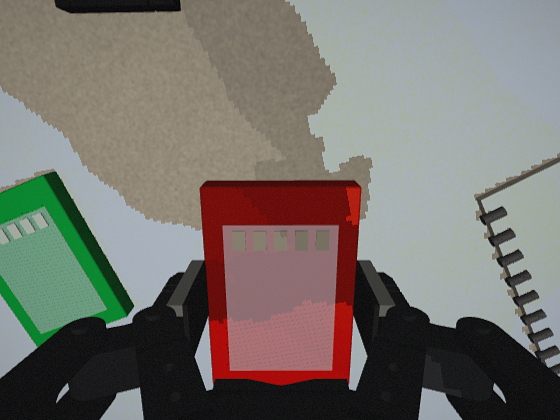

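Request:
arm_command --gripper '[5.6,5.6,5.6,5.6,5.6]' --slide '[[3.7,-3.6,0],[7.3,-7.2,0],[11,-10.8,0],[14.7,-14.3,0],[14.7,-14.3,0]]' --turn '[[0,0,-0.6],[0,0,-1.2],[0,0,-1.2],[0,0,-1.2],[0,0,-1.2]]'

```text
clock: 7.65
position: [0.4929, -0.1444, 0.0481]
tool_rot: [-3.139, -0.002, 1.395]
force: [0.4, -0.6, -0.9]
grip_width: 0.0593
```

Request:
arm_command --gripper '[5.6,5.6,5.6,5.6]' --slide '[[0,0,2],[0,0,4],[0,0,4.8],[0,0,4.8]]' --turn '[[0,0,0],[0,0,0],[0,0,0],[0,0,0]]'

```text
clock: 8.15
position: [0.4945, -0.1482, 0.0001]
tool_rot: [-3.141, 0.0, 1.392]
force: [-0.5, 0.5, 0.2]
grip_width: 0.0588
```

Run:
```python
from cs import *
s=bot.observe();print(s['position'],np.degrees(s['tool_rot']),s['force']);im,m=grab('wrist','w4.png');print(cass(im,m,.012));
```

```text
[ 4.94506840e-01 -1.48150071e-01  1.08592823e-04] [-1.79962229e+02  8.55423026e-03  7.97391617e+01] [-0.51149814  0.52809435  0.18556842]
{'red': (array([ 494.9, -149.5]), array([92.4, 60.2]), -10.2)}
```

View pics/w4.png

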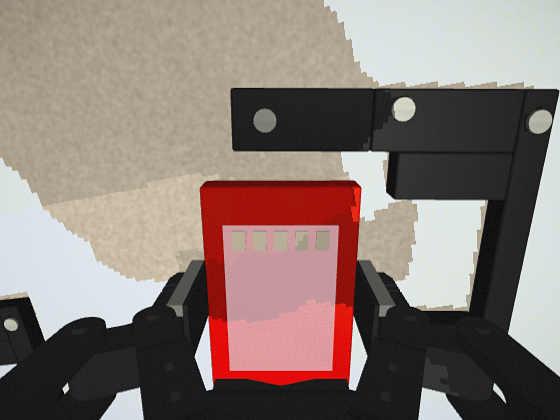

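Request:
arm_command --gripper '[5.6,5.6,5.6,5.6,5.6]' --slide '[[0,0,0.15],[0,0.5,0.15],[0,1.0,0.15],[0,1.3,0.15],[0,1.5,0.15]]' --turn '[[0,0,0],[0,0,0],[0,0,0],[0,0,0],[0,0,0]]'

```text
clock: 8.82
position: [0.5068, -0.1498, -0.0014]
tool_rot: [-3.136, -0.001, 1.392]
force: [-23.4, 5.9, 21.2]
grip_width: 0.0589
```

Run:
```python
from cs import *
s=bot.observe();print(s['position'],np.degrees(s['tool_rot']),s['force'],s['moment'])
```

```text
[ 0.50677246 -0.14977981 -0.00140246] [-1.79689831e+02 -8.13509369e-02  7.97312660e+01] [-23.44714182   5.85711903  21.16425982] [ 0.98673041  4.78938288 -0.29673451]
```

Request:
arm_command --gripper '[5.6,5.6,5.6,5.6,5.6]' --slide '[[0,-0.15,-0.1],[0.5,-0.15,-0.1],[0.9,-0.15,-0.1],[1.15,-0.15,-0.1],[1.3,-0.15,-0.1]]' --turn '[[0,0,0],[0,0,0],[0,0,0],[0,0,0],[0,0,0]]'

```text
clock: 9.45
position: [0.5088, -0.138, -0.0005]
tool_rot: [-3.139, 0.001, 1.391]
force: [-10.3, -9.7, -2.6]
grip_width: 0.0592
```

Request:
arm_command --gripper '[7,7,7,7,7]' --slide '[[0,0,0],[0,0,0],[0,0.3,0],[0,0.5,0],[0,0.5,0]]' --turn '[[0,0,0],[0,0,0],[0,0,0],[0,0,0],[0,0,0]]'

```text
clock: 10.07
position: [0.5141, -0.1379, -0.0004]
tool_rot: [-3.139, -0.001, 1.392]
force: [-7.2, 1.8, 5.7]
grip_width: 0.07
```

Request:
arm_command --gripper '[7.2,7.2,7.5,7.5,7.5]' --slide '[[0,-0.3,0],[0,-0.6,0],[0,-0.6,0],[0,-0.6,0],[0,-0.6,0]]' --turn '[[0,0,0],[0,0,0],[0,0,0],[0,0,0],[0,0,0]]'

```text
clock: 10.7
position: [0.5094, -0.1372, -0.0002]
tool_rot: [3.141, 0.0, 1.392]
force: [-0.3, 0.6, 0.5]
grip_width: 0.0752
```

Run:
```python
from cs import *
s=bot.observe();print(s['position'],np.degrees(s['tool_rot']),s['force'],s['grip_width']);im,m=grab('wrist','w5.png');print(cass(im,m,.012));
```

```text
[ 5.09386575e-01 -1.37237664e-01 -1.83251700e-04] [1.79991021e+02 2.15132985e-03 7.97686989e+01] [-0.31887563  0.62425952  0.51554643] 0.07519228446873574
{'red': (array([ 509.2, -139.6]), array([89.7, 59.6]), -10.4)}
```

View pics/w5.png

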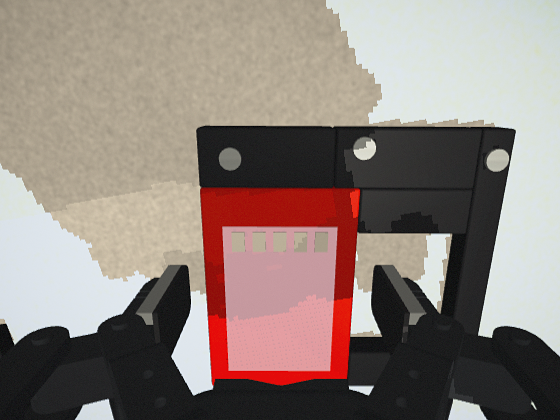

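Red is seated flush (bar row 187, stop face col ~360). Let it stand, then grip.

Request:
arm_command --gripper '[7.5,7.5,7.5,7.5,7.5]' --slide '[[-0.2,0,0.15],[-0.2,0,0.15],[-0.2,0,0.15],[-0.2,0,0.15],[-0.2,0,0.15]]' --turn '[[0,0,0],[0,0,0],[0,0,0],[0,0,0],[0,0,0]]'

```text
clock: 11.38
position: [0.5089, -0.1392, -0.0017]
tool_rot: [3.142, 0.0, 1.392]
force: [-0.2, 0.3, 0.1]
grip_width: 0.0751
```

Request:
arm_command --gripper '[7.5,7.5,7.5,7.5,7.5]' --slide '[[0,0,0],[0,0,0],[0,0,0],[0,0,0],[0,0,0]]' --turn '[[0,0,0],[0,0,0],[0,0,0],[0,0,0],[0,0,0]]'

```text
clock: 12.0
position: [0.5089, -0.1392, -0.0017]
tool_rot: [-3.142, 0.0, 1.392]
force: [0.1, 0.2, -0.6]
grip_width: 0.0753
```

Request:
arm_command --gripper '[5.6,5.6,5.6,5.6]' --slide '[[0,0,0],[0,0,0],[0,0,0],[0,0,0]]' --turn '[[0,0,0],[0,0,0],[0,0,0],[0,0,0]]' --force 40

```text
clock: 12.5
position: [0.5086, -0.1391, -0.0015]
tool_rot: [-3.141, -0.0, 1.392]
force: [-2.2, 1.2, 8.0]
grip_width: 0.0587
```

Request:
arm_command --gripper '[5.6,5.6,5.6,5.6,5.6]' --slide '[[0,0,-2],[0,0,-8],[0,0,-14],[0,0,-20],[0,0,-20]]' --turn '[[0,0,0],[0,0,0],[0,0,0],[0,0,0],[0,0,0]]'

```text
clock: 13.12
position: [0.5105, -0.1396, 0.2019]
tool_rot: [3.136, -0.001, 1.392]
force: [0.1, 0.6, -1.4]
grip_width: 0.0586
```

Run:
```python
from cs import *
s=bot.observe();print(s['position'],np.degrees(s['tool_rot']),s['qpos'],s['force'],s['grip_width']);im,m=grab('wrist','w6.png');print(np.array(m['T'])[:3,3])
```

```text
[ 0.51053918 -0.13955143  0.20194883] [ 1.79654038e+02 -5.58968667e-02  7.97734222e+01] [-0.36347963  0.5011076   0.72077915  1.91339616 -0.42687595  0.87813329
  0.39519365] [ 0.14354809  0.59694301 -1.36668141] 0.05856321326262694
[ 0.52326043 -0.06771298  0.34457649]
```

View pics/w6.png

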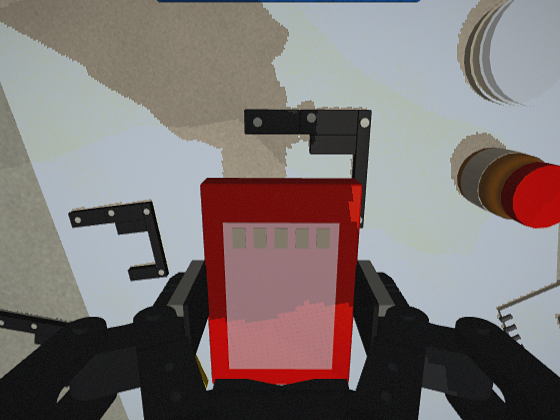

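Request:
arm_command --gripper '[5.6,5.6,5.6,5.6,5.6]' --slide '[[4.5,0,-3],[9,0,-6],[13.5,0,-9],[17.2,0,-10],[17.2,0,-10]]' --turn '[[0,0,0],[0,0,0],[0,0,0],[0,0,0],[0,0,0]]'

```text
clock: 13.8
position: [0.5397, 0.0332, 0.2974]
tool_rot: [-3.141, 0.0, 1.397]
force: [-0.0, -0.3, -0.7]
grip_width: 0.0586
```

Run:
```python
from cs import *
im,m=grab('wrist','w7.png')
np.savez('w7.npz',K=m['mtx'],T=m['T'])
hsv=cv2.cvtColor(im,cv2.COLOR_BGR2HSV)
def fitb(im,m,z0,roi=None,dbg=None):
    k=cv2.inRange(cv2.cvtColor(im,cv2.COLOR_BGR2HSV),(100,120,40),(125,255,255))
    if roi: q=np.zeros_like(k);x0,y0,x1,y1=roi;q[y0:y1,x0:x1]=k[y0:y1,x0:x1];k=q
    k=cv2.morphologyEx(k,cv2.MORPH_CLOSE,np.ones((13,13)))
    c=max(cv2.findContours(k,0,1)[0],key=cv2.contourArea)[:,0]
    return k,c,cv2.minAreaRect((ray(m,c,z0)[:,:2]*1000).astype(np.float32))
k,c,b=fitb(im,m,.006); print('w7',b)
t=cv2.imread('pics/top0.png'); k,c,b=fitb(t,vision.camera_model('top'),.006,(215,150,290,240)); print('top',b)
w=cv2.imread('pics/w1.png'); m1=dict(mtx=m['mtx'],T=np.array([[0.9834,-0.1735,-0.0521,0.5437],[-0.1812,-0.9423,-0.2814,-0.0685],[-0.0003,0.2862,-0.9582,0.4981],[0,0,0,1]]))
k=cv2.inRange(cv2.cvtColor(w,cv2.COLOR_BGR2HSV),(100,120,40),(125,255,255))
L=[(np.where(k[r])[0].min(),r) for r in range(15,32,3)]; Rr=[(np.where(k[r])[0].max(),r) for r in range(15,32,3)]
N=[(cc,np.where(k[:60,cc])[0].max()+.5) for cc in range(190,355,15) if k[:60,cc].any()]
n=ray(m1,N,0)[:,:2]; f=np.polyfit(n[:,0],n[:,1],1); a=np.arctan(f[0]); print('near yaw',np.degrees(a))
u=np.array([np.cos(a),np.sin(a)]); v=np.array([-u[1],u[0]])
l=(ray(m1,L,.006)[:,:2]@u).mean(); r=(ray(m1,Rr,.006)[:,:2]@u).mean(); y=(n@v).mean()
print('len',r-l,'centre',u*(l+r)/2+v*(y+.065))
```

```text
w7 ((496.7674865722656, 85.0682601928711), (127.37153625488281, 114.36592864990234), 80.17931365966797)
top ((562.438232421875, 73.0639877319336), (128.44293212890625, 231.54920959472656), 79.91864013671875)
near yaw -10.442845624381885
len 0.21949915529446362 centre [0.55856381 0.07444174]
```

View pics/w7.png

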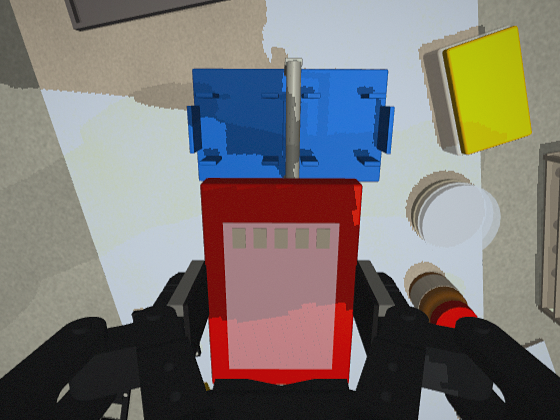

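Run:
```python
from cs import *
np.set_printoptions(precision=4,suppress=True)
im=cv2.imread('pics/w7.png'); d=np.load('w7.npz'); m=dict(mtx=d['K'],T=d['T'])
k=cv2.inRange(cv2.cvtColor(im,cv2.COLOR_BGR2HSV),(100,100,40),(125,255,255))
rows=[78,85,92,98,160,166]
L=[(np.where(k[r,150:420])[0].min()+149.5,r) for r in rows]; R=[(np.where(k[r,150:420])[0].max()+150.5,r) for r in rows]
F=[(c,np.where(k[40:110,c])[0].min()+39.5) for c in list(range(205,275,10))+list(range(305,380,10))]
N=[(c,np.where(k[160:200,c])[0].max()+160.5) for c in list(range(364,379,3))]
l,r,f,n=[ray(m,q,.006)[:,:2] for q in (L,R,F,N)]
p=np.polyfit(f[:,0],f[:,1],1); a=np.arctan(p[0]); print('yaw far',np.degrees(a),[np.degrees(-np.arctan(np.polyfit(q[:,1],q[:,0],1)[0])) for q in (l,r)])
a=np.radians(-10.3); u=np.array([np.cos(a),np.sin(a)]); v=np.array([-u[1],u[0]])
print('len',(r@u).mean()-(l@u).mean(),'wid',(f@v).mean()-(n@v).mean())
cen=u*((r@u).mean()+(l@u).mean())/2+v*((f@v).mean()+(n@v).mean())/2; print('cen',cen,'fromfar',cen@v,(f@v).mean()-.065)
print('bay_b',cen-.056*u,'bay_a',cen+.056*u)
print(F[:3],N)
```

```text
yaw far -10.023312861658466 [np.float64(-10.367851114097242), np.float64(-10.322079962486791)]
len 0.22061492909993302 wid 0.12928613195100253
cen [0.5578 0.0737] fromfar 0.17223220586200189 0.17187527183750315
bay_b [0.5027 0.0837] bay_a [0.6129 0.0637]
[(205, np.float64(68.5)), (215, np.float64(68.5)), (225, np.float64(68.5))] [(364, np.float64(181.5)), (367, np.float64(181.5)), (370, np.float64(181.5)), (373, np.float64(181.5)), (376, np.float64(181.5))]
```

Request:
arm_command --gripper '[5.6,5.6,5.6,5.6,5.6]' --slide '[[1,-1,0],[2,-2,0],[3,-3,0],[4.3,-4.5,0],[4.3,-4.5,0]]' --turn '[[0,0,-10],[0,0,-20],[0,0,-30],[0,0,-40],[0,0,-50]]'

```text
clock: 14.48
position: [0.5018, 0.0803, 0.2973]
tool_rot: [-3.14, -0.001, 2.271]
force: [1.0, -1.1, -0.6]
grip_width: 0.0587
```

Request:
arm_command --gripper '[5.6,5.6,5.6,5.6,5.6]' --slide '[[0,0,4],[0,0,8],[0,0,12],[0,0,15],[0,0,15]]' --turn '[[0,0,-10],[0,0,-20],[0,0,-30],[0,0,-39.8],[0,0,-39.8]]'

```text
clock: 15.1
position: [0.5013, 0.0787, 0.1463]
tool_rot: [-3.139, -0.004, 2.957]
force: [0.6, 0.3, 0.4]
grip_width: 0.0588
```

Run:
```python
from cs import *
import time
s=bot.observe();print(s['position'],np.degrees(s['tool_rot']),s['qpos'],s['force'],s['grip_width'])
a=np.radians(169.8);print(go([.5027,.0837,.07],a),go([.5027,.0837,.005],a))
```

```text
[0.50132712 0.07869386 0.14627922] [-179.87062249   -0.23921153  169.40245233] [-0.52637995  0.48220579  0.33815237  1.99536201 -0.23860578  0.70651794
  1.34516937] [0.57255242 0.26387155 0.39223089] 0.05879523745447821
(array([-0.07,  0.53,  7.63]), array([-0.1, -0.2, -0.4])) (array([-0.1 ,  0.55, 14.13]), array([-0.1, -0.2, -0.4]))
```

Request:
arm_command --gripper '[5.6,5.6,5.6,5.6]' --slide '[[0,0.5,4],[0,0.5,7.6],[0,0.5,7.6],[0,0.5,7.6]]' --turn '[[0,0,0],[0,0,0],[0,0,0],[0,0,0]]'

```text
clock: 15.6
position: [0.5045, 0.085, 0.0739]
tool_rot: [3.141, 0.001, 2.957]
force: [0.5, -0.2, -0.7]
grip_width: 0.0588
```

Run:
```python
from cs import *
s=bot.observe();print(s['position'],np.degrees(s['tool_rot']),s['force'])
a=np.radians(169.8);print(go([.5027,.0837,.005],a)); im,m=grab('wrist','w8.png')
```

```text
[0.50450328 0.08498323 0.07388872] [1.79980643e+02 7.65327380e-02 1.69419358e+02] [ 0.45803467 -0.20735039 -0.70332832]
(array([ 0.16, -0.16,  6.89]), array([ 0. ,  0.1, -0.4]))
```

View pics/w8.png

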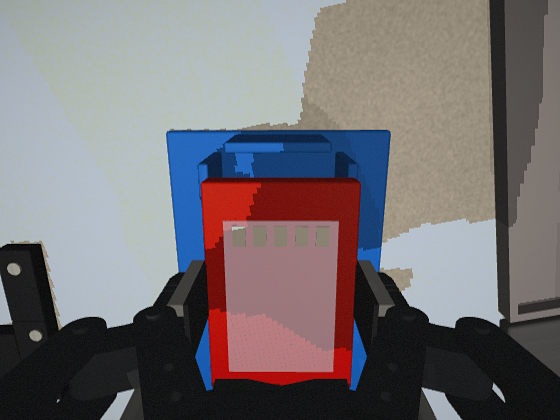

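Request:
arm_command --gripper '[5.6,5.6,5.6,5.6,5.6]' --slide '[[0.15,-0.15,0],[0.15,-0.15,1.5],[0.15,-0.15,2.5],[0.15,-0.15,3.1],[0.15,-0.15,3.1]]' --turn '[[0,0,-0.4],[0,0,-0.4],[0,0,-0.4],[0,0,-0.4],[0,0,-0.4]]'

```text
clock: 16.27
position: [0.5017, 0.0839, 0.0407]
tool_rot: [-3.141, -0.001, 2.966]
force: [-0.6, 0.8, -0.6]
grip_width: 0.0588
```

Request:
arm_command --gripper '[5.6,5.6,5.6,5.6,5.6]' --slide '[[0,0,1],[0,0,2],[0,0,3],[0,0,3.5],[0,0,3.5]]' --turn '[[0,0,0],[0,0,0],[0,0,0],[0,0,0],[0,0,0]]'

```text
clock: 16.9
position: [0.5017, 0.084, 0.006]
tool_rot: [-3.141, -0.001, 2.966]
force: [0.0, 0.1, 1.2]
grip_width: 0.0591
```

Request:
arm_command --gripper '[7.2,7.2,7.2,7.2,7.2]' --slide '[[0,0,0],[0,0,0],[0,0,0],[0,0,-3],[0,0,-8]]' --turn '[[0,0,0],[0,0,0],[0,0,0],[0,0,0],[0,0,0]]'

```text
clock: 17.52
position: [0.5012, 0.0839, 0.0864]
tool_rot: [-3.14, -0.002, 2.966]
force: [1.8, 1.0, 0.2]
grip_width: 0.0722
```

Request:
arm_command --gripper '[8.5,8.5,8.5,8.5,8.5]' --slide '[[0,0,-5],[0,0,-10],[0,0,-15],[0,-5,-18],[0,-10,-18]]' --turn '[[0,0,0],[0,0,10],[0,0,20],[0,0,30],[0,0,40]]'

```text
clock: 18.15
position: [0.4851, -0.0152, 0.2684]
tool_rot: [3.138, 0.001, 2.264]
force: [0.8, -0.6, -0.0]
grip_width: 0.0851
```

Run:
```python
from cs import *
s=bot.observe();print(s['position'],np.degrees(s['tool_rot']),s['force'])
for n in('side','top'):
    im,m=grab(n); print(n,cass(im,m),cass(im,m,.018).get('red'))
print(go([.3515,-.3175,.15],np.radians(98)))
```

```text
[ 0.48506312 -0.01524631  0.26835161] [1.79788529e+02 7.55441962e-02 1.29717193e+02] [ 0.75883942 -0.57077442 -0.04578699]
side {'yellow': (array([ 350.9, -318.6]), array([60.1, 91.9]), 8.1), 'green': (array([ 472.5, -311.1]), array([60.3, 89.5]), 10.2)} None
top {'yellow': (array([ 352. , -317.1]), array([58.7, 89.6]), 8.2), 'green': (array([ 473.8, -309.7]), array([58.7, 89.3]), 10.2)} None
(array([-14.71, -29.16,  11.71]), array([ 0.1,  0. , 31.3]))
```

Request:
arm_command --gripper '[8.5,8.5,8.5,8.5,8.5]' --slide '[[-2.6,-5.2,0],[-5.2,-10.4,0],[-7.8,-15.6,0],[-10.4,-20.8,0],[-13,-25.5,0]]' --turn '[[0,0,7],[0,0,14],[0,0,21],[0,0,28],[0,0,31.3]]'

```text
clock: 18.88
position: [0.3718, -0.2791, 0.2665]
tool_rot: [3.141, -0.0, 1.72]
force: [1.7, 0.4, 0.8]
grip_width: 0.085
```

Run:
```python
from cs import *
im,m=grab('wrist'); s=bot.observe();print(s['position'],s['qpos'],cass(im,m)); print(go([.352,-.3175,.03],np.radians(98)))
```

```text
[ 0.36870806 -0.28487773  0.26697874] [-0.16027664  0.31041598  0.86882201  1.98926338 -0.28585018  0.96533987
  0.99010243] {'yellow': (array([ 352.4, -316.9]), array([59.8, 90.7]), 8.0), 'green': (array([ 474.2, -310. ]), array([59.4, 89.8]), 10.2)}
(array([-2.93, -2.12, 23.7 ]), array([0. , 0.1, 0.1]))
```

Request:
arm_command --gripper '[8.5,8.5,8.5,8.5,8.5]' --slide '[[-1,-0.5,6],[-2,-1.3,12],[-2.6,-1.8,18],[-2.6,-1.8,21],[-2.6,-1.8,21]]' --turn '[[0,0,0],[0,0,0],[0,0,0],[0,0,0],[0,0,0]]'

```text
clock: 19.55
position: [0.3577, -0.3058, 0.055]
tool_rot: [-3.139, -0.002, 1.722]
force: [0.1, 0.6, 1.3]
grip_width: 0.0848
```

Run:
```python
from cs import *
im,m=grab('wrist'); s=bot.observe();print(s['position'],s['qpos'],cass(im,m)); print(go([.352,-.317,-.003],np.radians(98)))
```

```text
[ 0.35842195 -0.30622788  0.05639137] [ 0.20016976  0.65371249  0.51732658  2.14325266 -0.6666366   0.50770021
  1.37815018] {'yellow': (array([ 352.1, -316.5]), array([59.7, 91.3]), 8.1), 'green': (array([ 473.9, -310.2]), array([59.7, 90.1]), 10.2)}
(array([-0.97, -0.79,  5.94]), array([-0.1, -0. ,  0.7]))
```

Request:
arm_command --gripper '[8.5,8.5,8.5,8.5,8.5]' --slide '[[-1,-0.8,0],[-1,-0.8,2],[-1,-0.8,4],[-1,-0.8,5.8],[-1,-0.8,5.8]]' --turn '[[0,0,0.6],[0,0,0.6],[0,0,0.6],[0,0,0.6],[0,0,0.6]]'

```text
clock: 20.23
position: [0.3523, -0.318, -0.0012]
tool_rot: [3.141, 0.0, 1.711]
force: [0.1, -0.4, 0.5]
grip_width: 0.0849
```

Request:
arm_command --gripper '[5.6,5.6,5.6,5.6,5.6]' --slide '[[0,0,0],[0,0,0],[0,0,0],[0,0,0],[0,0,0]]' --turn '[[0,0,0],[0,0,0],[0,0,0],[0,0,0],[0,0,0]]' --force 30

```text
clock: 20.85
position: [0.3528, -0.3179, -0.0005]
tool_rot: [3.14, 0.001, 1.712]
force: [-2.7, 1.0, 12.8]
grip_width: 0.0593
```

Request:
arm_command --gripper '[5.6,5.6,5.6,5.6,5.6]' --slide '[[0,0,-2],[0,0,-5],[0,0,-5],[0,0,-5],[0,0,-5]]' --turn '[[0,0,0],[0,0,0],[0,0,0],[0,0,0],[0,0,0]]'

```text
clock: 21.48
position: [0.3521, -0.3171, 0.0479]
tool_rot: [-3.141, -0.001, 1.712]
force: [0.4, -0.3, -1.0]
grip_width: 0.0591
```

Run:
```python
from cs import *
im,m=grab('wrist'); s=bot.observe();print(s['position'],s['force'],cass(im,m,.06)); print(go([.495,-.150,.05],np.radians(79.8)))
```

```text
[ 0.35208618 -0.31716058  0.04784942] [-0.20445884 -0.63073933 -0.11901359] {'yellow': (array([ 352.7, -315.7]), array([59.7, 91.3]), 8.0)}
(array([14.55, 16.49, -0.22]), array([-0. , -0. , 18.3]))
```

Request:
arm_command --gripper '[5.6,5.6,5.6,5.6,5.6]' --slide '[[3.6,4.1,0],[7.2,8.2,0],[11,12.3,0],[14.5,16.5,0],[14.5,16.5,0]]' --turn '[[0,0,5],[0,0,10],[0,0,15],[0,0,18.3],[0,0,18.3]]'

```text
clock: 22.15
position: [0.4975, -0.1468, 0.0473]
tool_rot: [-3.141, -0.001, 1.398]
force: [-0.8, -0.3, -1.1]
grip_width: 0.0589
```

Request:
arm_command --gripper '[5.6,5.6,5.6,5.6]' --slide '[[0,0,2],[0,0,4],[0,0,4],[0,0,4]]' --turn '[[0,0,0],[0,0,0],[0,0,0],[0,0,0]]'

```text
clock: 22.65
position: [0.4952, -0.1512, 0.0087]
tool_rot: [3.142, 0.0, 1.391]
force: [-0.2, 0.2, -0.2]
grip_width: 0.0589
```

Run:
```python
from cs import *
im,m=grab('wrist'); s=bot.observe();print(s['position'],s['force'],cass(im,m,.021)); print(go([.4945,-.150,-.0005],np.radians(79.8)))
```

```text
[ 0.49546127 -0.15109305  0.00892352] [-0.04239401  0.5160973  -1.07935902] {'yellow': (array([ 496.1, -149.7]), array([91.3, 59.6]), -10.4)}
(array([ 0.09, -0.11,  0.94]), array([ 0. ,  0. , -0.1]))
```

Request:
arm_command --gripper '[5.6,5.6,5.6,5.6,5.6]' --slide '[[0,0,0.95],[0,0.5,0.95],[0,0.9,0.95],[0,1.15,0.95],[0,1.25,0.95]]' --turn '[[0,0,0],[0,0,0],[0,0,0],[0,0,0],[0,0,0]]'

```text
clock: 23.32
position: [0.5062, -0.1524, -0.0015]
tool_rot: [-3.139, -0.001, 1.392]
force: [-12.8, 3.4, 8.7]
grip_width: 0.0593
```

Request:
arm_command --gripper '[5.6,5.6,5.6,5.6,5.6]' --slide '[[0.3,-0.1,0],[0.7,-0.1,0],[1.0,-0.1,0],[1.2,-0.1,0],[1.3,-0.1,0]]' --turn '[[0,0,0],[0,0,0],[0,0,0],[0,0,0],[0,0,0]]'

```text
clock: 23.95
position: [0.5084, -0.1404, -0.0014]
tool_rot: [-3.141, 0.001, 1.392]
force: [-6.3, -8.3, -2.6]
grip_width: 0.0586
```

Request:
arm_command --gripper '[7,7,7,7,7]' --slide '[[0,0,0],[0,0,0],[0,0.3,0],[0,0.55,0],[0,0.55,0]]' --turn '[[0,0,0],[0,0,0],[0,0,0],[0,0,0],[0,0,0]]'

```text
clock: 24.58
position: [0.5135, -0.1405, -0.0014]
tool_rot: [-3.14, -0.001, 1.392]
force: [-5.8, 1.5, 5.1]
grip_width: 0.0702
```

Request:
arm_command --gripper '[7.2,7.2,7.5,7.5,7.5]' --slide '[[0,-0.3,0],[0,-0.6,0],[0,-0.6,0],[0,-0.6,0],[0,-0.6,0]]' --turn '[[0,0,0],[0,0,0],[0,0,0],[0,0,0],[0,0,0]]'

```text
clock: 25.2
position: [0.5086, -0.1398, -0.0012]
tool_rot: [3.141, 0.0, 1.392]
force: [0.1, 0.0, -0.1]
grip_width: 0.0748
```

Run:
```python
from cs import *
im,m=grab('wrist','w9.png'); s=bot.observe();print(s['position'],s['force'],cass(im,m,.012)); print(go([.509,-.1395,-.0015],np.radians(79.8)))
b=cv2.imread('pics/w5.png'); g=lambda i:cv2.GaussianBlur(i,(3,3),0).max(2)
# gap check: brightest pixel between cassette end and bar / side and stop
print('bar gap', [int(r) for r in g(im)[180:200,280]], 'red:',[int(r) for r in g(b)[180:200,280]])
```

```text
[ 0.50860334 -0.13975715 -0.00119115] [ 0.67083716 -0.0636951  -0.53473336] {'yellow': (array([ 509.1, -139.6]), array([90.1, 59.6]), -10.5)}
(array([0.03, 0.03, 0.03]), array([ 0.,  0., -0.]))
bar gap [35, 78, 134, 168, 180, 184, 186, 186, 185, 185, 185, 185, 186, 186, 185, 185, 186, 186, 185, 185] red: [30, 30, 29, 29, 29, 29, 32, 58, 101, 136, 153, 162, 166, 166, 166, 166, 166, 166, 166, 166]
```

Request:
arm_command --gripper '[7.5,7.5,7.5,7.5,7.5]' --slide '[[0,0,0],[0,0,0],[0,0,0],[0,0,0],[0,0,0]]' --turn '[[0,0,0],[0,0,0],[0,0,0],[0,0,0],[0,0,0]]'

```text
clock: 25.88
position: [0.5085, -0.1397, -0.0012]
tool_rot: [3.142, 0.0, 1.392]
force: [0.5, 0.2, -0.3]
grip_width: 0.0749
```

Request:
arm_command --gripper '[7.5,7.5,7.5,7.5,7.5]' --slide '[[0,0,0],[0,0,0],[0,0,0],[0,0,0],[0,0,0]]' --turn '[[0,0,0],[0,0,0],[0,0,0],[0,0,0],[0,0,0]]'

```text
clock: 26.5
position: [0.5085, -0.1398, -0.0012]
tool_rot: [3.142, 0.0, 1.392]
force: [0.1, -1.2, -1.0]
grip_width: 0.0749
```

Request:
arm_command --gripper '[5.6,5.6,5.6,5.6]' --slide '[[0,0,0],[0,0,0],[0,0,0],[0,0,0]]' --turn '[[0,0,0],[0,0,0],[0,0,0],[0,0,0]]' --force 40

```text
clock: 27.0
position: [0.5085, -0.1397, -0.001]
tool_rot: [3.142, -0.0, 1.392]
force: [-1.8, 1.2, 7.4]
grip_width: 0.0588
```

Request:
arm_command --gripper '[5.6,5.6,5.6,5.6,5.6]' --slide '[[0,0,-2],[0,0,-8],[0,0,-14],[0,0,-20],[0,0,-22]]' --turn '[[0,0,0],[0,0,0],[0,0,0],[0,0,0],[0,0,0]]'

```text
clock: 27.62
position: [0.5093, -0.1401, 0.2218]
tool_rot: [3.138, -0.001, 1.392]
force: [0.4, 0.3, -1.5]
grip_width: 0.0588
```

Request:
arm_command --gripper '[5.6,5.6,5.6,5.6,5.6]' --slide '[[4,1,0],[8,2,0],[12,3.5,0],[16,5,0],[20,6.5,0]]' --turn '[[0,0,10],[0,0,20],[0,0,30],[0,0,40],[0,0,50]]'

```text
clock: 28.25
position: [0.6085, 0.047, 0.2187]
tool_rot: [-3.141, 0.0, 0.514]
force: [0.6, -0.5, -0.6]
grip_width: 0.0589
```

Request:
arm_command --gripper '[5.6,5.6,5.6,5.6,5.6]' --slide '[[0,0,0],[0,0,0],[0,0,0],[0,0,0],[0,0,0]]' --turn '[[0,0,10],[0,0,20],[0,0,30],[0,0,40],[0,0,40]]'

```text
clock: 28.88
position: [0.6079, 0.0455, 0.2184]
tool_rot: [3.141, 0.001, -0.178]
force: [0.2, 0.4, -0.8]
grip_width: 0.0585
```

Run:
```python
from cs import *
s=bot.observe();print(s['position'],np.degrees(s['tool_rot']),s['qpos'],s['force'],s['grip_width'])
print(go([.6125,.064,.07],np.radians(-10.2)))
```

```text
[0.60786122 0.04551098 0.21835188] [ 1.79939814e+02  2.98937009e-02 -1.01878623e+01] [-0.86636246  0.92868307  1.29893338  1.69190107 -0.93445385  1.28093388
 -1.11020088] [ 0.24654413  0.35318541 -0.79976276] 0.05854127156248744
(array([ 0.14, -1.92, 14.83]), array([0.1, 0. , 0. ]))
```

Request:
arm_command --gripper '[5.6,5.6,5.6,5.6]' --slide '[[0.1,-1.9,4],[0.1,-1.9,8],[0.1,-1.9,12],[0.1,-1.9,12]]' --turn '[[0,0,0],[0,0,0],[0,0,0],[0,0,0]]'

```text
clock: 29.38
position: [0.6112, 0.0641, 0.0971]
tool_rot: [3.141, 0.003, -0.175]
force: [-1.3, -0.2, 0.3]
grip_width: 0.0586
```

Run:
```python
from cs import *
s=bot.observe();print(s['position'],np.degrees(s['tool_rot']),s['qpos'],s['force'],s['grip_width'])
print(go([.6128,.064,.044],np.radians(-10.2)))
im,m=grab('wrist','w10.png')
```

```text
[0.61120228 0.06410229 0.09705716] [179.94741215   0.19308853 -10.03713362] [-0.84246698  1.05898075  1.15606137  1.76467312 -1.090523    1.11866949
 -1.04743586] [-1.3268867  -0.23252218  0.30936209] 0.05862843386354136
(array([ 0.18, -0.02,  5.31]), array([0.1, 0.2, 0.2]))
```

View pics/w10.png

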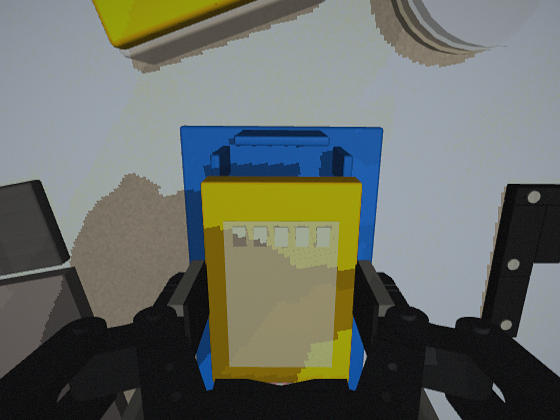

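Request:
arm_command --gripper '[5.6,5.6,5.6,5.6,5.6]' --slide '[[0.15,0,2],[0.15,0,4],[0.15,0,5],[0.15,0,5.4],[0.15,0,5.4]]' --turn '[[0,0,0],[0,0,0],[0,0,0],[0,0,0],[0,0,0]]'

```text
clock: 30.05
position: [0.6139, 0.0637, 0.0449]
tool_rot: [3.141, -0.0, -0.179]
force: [0.5, -0.4, -0.4]
grip_width: 0.0588
```

Request:
arm_command --gripper '[5.6,5.6,5.6]' --slide '[[-0.1,0,0.5],[-0.1,0,1],[-0.1,0,1]]' --turn '[[0,0,0],[0,0,0],[0,0,0]]'

```text
clock: 30.42
position: [0.6127, 0.064, 0.0345]
tool_rot: [3.142, 0.0, -0.179]
force: [0.1, -0.0, -0.6]
grip_width: 0.0589
```

Request:
arm_command --gripper '[5.6,5.6,5.6,5.6,5.6]' --slide '[[0,0,1],[0,0,2],[0,0,2.5],[0,0,2.9],[0,0,2.9]]' --turn '[[0,0,0],[0,0,0],[0,0,0],[0,0,0],[0,0,0]]'

```text
clock: 31.05
position: [0.6129, 0.0638, 0.0057]
tool_rot: [3.142, 0.0, -0.179]
force: [0.2, -0.9, -0.7]
grip_width: 0.0585
```

Release, lift and look at the green cassette on the way.

Request:
arm_command --gripper '[7.2,7.2,7.2,7.2,7.2]' --slide '[[0,0,0],[0,0,0],[0,0,0],[0,0,-3],[0,0,-8]]' --turn '[[0,0,0],[0,0,0],[0,0,0],[0,0,0],[0,0,0]]'

```text
clock: 31.68
position: [0.6121, 0.0639, 0.0858]
tool_rot: [3.141, 0.002, -0.179]
force: [0.2, 0.4, 0.8]
grip_width: 0.0718
```

Request:
arm_command --gripper '[8.5,8.5,8.5,8.5,8.5]' --slide '[[0,0,-6],[0,0,-12],[0,0,-18],[-2,4,-18],[-4,8,-18]]' --turn '[[0,0,0],[0,0,-10],[0,0,-20],[0,0,-30],[0,0,-40]]'

```text
clock: 32.3
position: [0.5586, -0.0085, 0.2662]
tool_rot: [3.141, -0.001, 0.526]
force: [0.9, -1.6, 0.1]
grip_width: 0.0849
```

Run:
```python
from cs import *
s=bot.observe();print(s['position'],np.degrees(s['tool_rot']),s['qpos'])
for n in('side','top'):
    im,m=grab(n); print(n,cass(im,m))
print(go([.474,-.310,.2],np.radians(100.2)))
```

```text
[ 0.55856134 -0.0084948   0.26622021] [ 1.79974595e+02 -4.13092110e-02  3.01449324e+01] [-0.83454436  0.68318701  1.20274091  1.77297952 -0.69012266  1.18217615
 -0.46727149]
side {'yellow': (array([620.8,  66.7]), array([65.6, 77.6]), 80.3), 'green': (array([ 472.5, -311.2]), array([60.3, 89.5]), 10.3)}
top {'green': (array([ 474. , -309.6]), array([58.4, 89.2]), 10.6)}
(array([-22.05,  21.81,   6.64]), array([  0. ,  -0.1, -70.4]))
```

Request:
arm_command --gripper '[8.5,8.5,8.5,8.5,8.5]' --slide '[[-4,4,0],[-8,8,0],[-12,12,0],[-16,16,0],[-20,19.8,0]]' --turn '[[0,0,-10],[0,0,-20],[0,0,-30],[0,0,-40],[0,0,-50]]'

```text
clock: 33.02
position: [0.4835, -0.2804, 0.266]
tool_rot: [3.141, -0.0, 1.397]
force: [-0.2, -0.2, 0.3]
grip_width: 0.0853
```

Request:
arm_command --gripper '[8.5,8.5,8.5,8.5]' --slide '[[0,0,4],[0,0,8],[0,0,12],[0,0,12]]' --turn '[[0,0,-10],[0,0,-20.4],[0,0,-20.4],[0,0,-20.4]]'

```text
clock: 33.52
position: [0.4828, -0.2784, 0.1441]
tool_rot: [-3.138, -0.002, 1.747]
force: [0.1, 0.3, 0.5]
grip_width: 0.0847
```

Run:
```python
from cs import *
im,m=grab('wrist');s=bot.observe();print(s['position'],np.degrees(s['tool_rot']),cass(im,m))
print(go([.474,-.310,.06],np.radians(100.2)))
```

```text
[ 0.48361671 -0.27906683  0.14590173] [-1.79915336e+02 -2.33519279e-02  1.00074790e+02] {'green': (array([ 474.3, -310. ]), array([59.6, 88.8]), 10.2)}
(array([-2.88, -1.48,  8.59]), array([-0.1, -0. , -0.1]))
```

Request:
arm_command --gripper '[8.5,8.5,8.5,8.5]' --slide '[[-2.9,-1.5,4],[-2.9,-1.5,8.6],[-2.9,-1.5,8.6],[-2.9,-1.5,8.6]]' --turn '[[0,0,0],[0,0,0],[0,0,0],[0,0,0]]'

```text
clock: 34.08
position: [0.4754, -0.3105, 0.0621]
tool_rot: [3.14, 0.002, 1.748]
force: [-0.3, 0.2, 0.5]
grip_width: 0.0849
```

Run:
```python
from cs import *
im,m=grab('wrist');s=bot.observe();print(s['position'],np.degrees(s['tool_rot']),cass(im,m))
print(go([.474,-.3095,-.0015],np.radians(100.2)))
```

```text
[ 0.47561719 -0.31045972  0.062252  ] [1.79869043e+02 1.02122664e-01 1.00190784e+02] {'green': (array([ 474.3, -310. ]), array([59.5, 89.3]), 10.2)}
(array([ 0.13, -0.16,  6.37]), array([ 0.1,  0.1, -0. ]))
```

Request:
arm_command --gripper '[8.5,8.5,8.5,8.5,8.5]' --slide '[[0.1,-0.1,2],[0.1,-0.1,4],[0.1,-0.1,6.2],[0.1,-0.1,6.2],[0.1,-0.1,6.2]]' --turn '[[0,0,0],[0,0,0],[0,0,0],[0,0,0],[0,0,0]]'

```text
clock: 34.75
position: [0.4735, -0.3096, -0.0013]
tool_rot: [3.141, 0.001, 1.748]
force: [-0.4, 0.2, 0.9]
grip_width: 0.0855
```

Request:
arm_command --gripper '[5.6,5.6,5.6,5.6,5.6]' --slide '[[0,0,0],[0,0,0],[0,0,0],[0,0,0],[0,0,0]]' --turn '[[0,0,0],[0,0,0],[0,0,0],[0,0,0],[0,0,0]]' --force 30

```text
clock: 35.38
position: [0.4736, -0.3094, -0.0013]
tool_rot: [3.141, 0.0, 1.748]
force: [-0.7, 2.1, 8.8]
grip_width: 0.059
```

Request:
arm_command --gripper '[5.6,5.6,5.6,5.6,5.6]' --slide '[[0,0,-2],[0,0,-5],[0,0,-5],[0,0,-5],[0,0,-5]]' --turn '[[0,0,0],[0,0,0],[0,0,0],[0,0,0],[0,0,0]]'

```text
clock: 36.0
position: [0.473, -0.309, 0.0475]
tool_rot: [-3.141, -0.0, 1.748]
force: [1.5, -0.2, 0.4]
grip_width: 0.0588
```

Run:
```python
from cs import *
im,m=grab('wrist'); s=bot.observe();print(s['position'],s['force'],cass(im,m,.06)); print(go([.495,-.150,.05],np.radians(79.8)))
```

```text
[ 0.47290477 -0.30907479  0.04743117] [ 0.26363517 -0.41352141 -1.10429116] {'green': (array([ 473.9, -310.1]), array([59.8, 89.9]), 10.1)}
(array([15.27,  4.98, -0.25]), array([-0. , -0. , 20.4]))
```

Request:
arm_command --gripper '[5.6,5.6,5.6,5.6,5.6]' --slide '[[4,1.3,0],[8,2.6,0],[12,3.9,0],[15.3,5,0],[15.3,5,0]]' --turn '[[0,0,6],[0,0,12],[0,0,18],[0,0,20.4],[0,0,20.4]]'

```text
clock: 36.67
position: [0.4956, -0.147, 0.0472]
tool_rot: [-3.14, -0.001, 1.396]
force: [0.7, -0.5, -1.4]
grip_width: 0.0591
```

Request:
arm_command --gripper '[5.6,5.6,5.6,5.6]' --slide '[[0,0,2],[0,0,4],[0,0,4],[0,0,4]]' --turn '[[0,0,0],[0,0,0],[0,0,0],[0,0,0]]'

```text
clock: 37.17
position: [0.4953, -0.1506, 0.0083]
tool_rot: [3.141, 0.0, 1.391]
force: [-0.6, 0.3, -0.1]
grip_width: 0.0589
```

Run:
```python
from cs import *
im,m=grab('wrist'); s=bot.observe();print(s['position'],s['force'],cass(im,m,.021)); print(go([.4945,-.150,-.001],np.radians(79.8)))
```

```text
[ 0.49553793 -0.1503811   0.00842886] [ 0.20846252 -0.51172337 -0.81405608] {'green': (array([ 496. , -150.5]), array([91.6, 59.7]), -10.3)}
(array([ 0.02, -0.11,  0.94]), array([ 0. ,  0. , -0.1]))
```

Request:
arm_command --gripper '[5.6,5.6,5.6,5.6,5.6]' --slide '[[0,0,0.95],[0,0.5,0.95],[0,0.9,0.95],[0,1.15,0.95],[0,1.25,0.95]]' --turn '[[0,0,0],[0,0,0],[0,0,0],[0,0,0],[0,0,0]]'

```text
clock: 37.85
position: [0.5063, -0.1516, -0.002]
tool_rot: [-3.139, -0.001, 1.392]
force: [-12.2, 3.0, 7.2]
grip_width: 0.0592
```

Request:
arm_command --gripper '[5.6,5.6,5.6,5.6,5.6]' --slide '[[0.3,-0.1,0],[0.7,-0.1,0],[1.1,-0.1,0],[1.3,-0.1,0],[1.38,-0.1,0]]' --turn '[[0,0,0],[0,0,0],[0,0,0],[0,0,0],[0,0,0]]'

```text
clock: 38.48
position: [0.5085, -0.1393, -0.0018]
tool_rot: [-3.141, 0.002, 1.391]
force: [-6.7, -9.9, -2.0]
grip_width: 0.0589
```

Request:
arm_command --gripper '[7,7,7,7,7]' --slide '[[0,0,0],[0,0,0],[0,0.3,0],[0,0.55,0],[0,0.55,0]]' --turn '[[0,0,0],[0,0,0],[0,0,0],[0,0,0],[0,0,0]]'

```text
clock: 39.1
position: [0.5139, -0.1389, -0.0019]
tool_rot: [-3.14, -0.001, 1.392]
force: [-5.2, 1.8, 3.6]
grip_width: 0.0699
```

Request:
arm_command --gripper '[7.2,7.2,7.5,7.5,7.5]' --slide '[[0,-0.3,0],[0,-0.6,0],[0,-0.6,0],[0,-0.6,0],[0,-0.6,0]]' --turn '[[0,0,0],[0,0,0],[0,0,0],[0,0,0],[0,0,0]]'

```text
clock: 39.72
position: [0.5088, -0.1382, -0.0017]
tool_rot: [3.141, 0.0, 1.392]
force: [0.0, -0.2, 0.4]
grip_width: 0.075
```

Run:
```python
from cs import *
im,m=grab('wrist','w11.png'); s=bot.observe();print(s['position'],s['force'],cass(im,m,.012)); print(go([.509,-.1395,-.0015],np.radians(79.8)))
```

```text
[ 0.50875491 -0.13820329 -0.00167661] [-0.07149331 -0.25229493 -0.62272631] {'green': (array([ 509.2, -139.4]), array([89.5, 59.5]), -10.5)}
(array([-0.12,  0.05, -0.02]), array([ 0.,  0., -0.]))
```

Request:
arm_command --gripper '[7.5,7.5,7.5,7.5,7.5]' --slide '[[-0.15,0,0],[-0.15,0,0],[-0.15,0,0],[-0.15,0,0],[-0.15,0,0]]' --turn '[[0,0,0],[0,0,0],[0,0,0],[0,0,0],[0,0,0]]'

```text
clock: 40.4
position: [0.5084, -0.1396, -0.0017]
tool_rot: [3.142, 0.0, 1.392]
force: [0.5, -0.2, 0.3]
grip_width: 0.0751
```

Request:
arm_command --gripper '[7.5,7.5,7.5,7.5,7.5]' --slide '[[0,0,0],[0,0,0],[0,0,0],[0,0,0],[0,0,0]]' --turn '[[0,0,0],[0,0,0],[0,0,0],[0,0,0],[0,0,0]]'

```text
clock: 41.02
position: [0.5084, -0.1397, -0.0017]
tool_rot: [3.142, 0.0, 1.392]
force: [-0.1, -1.2, 0.4]
grip_width: 0.0748
```

Request:
arm_command --gripper '[5.6,5.6,5.6,5.6]' --slide '[[0,0,0],[0,0,0],[0,0,0],[0,0,0]]' --turn '[[0,0,0],[0,0,0],[0,0,0],[0,0,0]]' --force 40

```text
clock: 41.52
position: [0.5084, -0.1397, -0.0015]
tool_rot: [3.141, -0.0, 1.392]
force: [-2.1, 1.6, 7.5]
grip_width: 0.0586
```

Request:
arm_command --gripper '[5.6,5.6,5.6,5.6,5.6]' --slide '[[0,0,-2],[0,0,-8],[0,0,-14],[0,0,-20],[0,0,-23]]' --turn '[[0,0,0],[0,0,0],[0,0,0],[0,0,0],[0,0,0]]'

```text
clock: 42.15
position: [0.5088, -0.1399, 0.231]
tool_rot: [3.139, -0.0, 1.392]
force: [0.4, 0.9, -0.9]
grip_width: 0.059
```

Request:
arm_command --gripper '[5.6,5.6,5.6,5.6,5.6]' --slide '[[4.4,-0.9,0],[8.8,-1.8,0],[13.2,-2.7,0],[17.6,-3.6,0],[21.9,-4.6,0]]' --turn '[[0,0,-10],[0,0,-20],[0,0,-30],[0,0,-40],[0,0,-50]]'

```text
clock: 42.78
position: [0.5017, 0.0855, 0.2284]
tool_rot: [3.141, -0.0, 2.271]
force: [0.8, 0.5, -0.9]
grip_width: 0.0588
```

Request:
arm_command --gripper '[5.6,5.6,5.6,5.6,5.6]' --slide '[[0,0,0],[0,0,4],[0,0,8],[0,0,10],[0,0,10]]' --turn '[[0,0,-10],[0,0,-20],[0,0,-30],[0,0,-40],[0,0,-40]]'

```text
clock: 43.4
position: [0.5013, 0.0835, 0.1275]
tool_rot: [-3.141, -0.002, 2.961]
force: [-0.1, 0.1, -0.4]
grip_width: 0.0587
```

Run:
```python
from cs import *
grab('wrist');s=bot.observe();print(s['position'],np.degrees(s['tool_rot']),s['qpos'],s['force'],s['grip_width'])
print(go([.502,.084,.08],np.radians(169.8)))
```

```text
[0.50192495 0.08359379 0.12842904] [-1.79982872e+02 -3.78283984e-02  1.69498388e+02] [-0.61356215  0.53253477  0.44972562  2.01171971 -0.36099526  0.67493331
  1.45486966] [0.57717591 0.22908204 0.07787141] 0.05854909350866494
(array([-0.  ,  0.04,  4.84]), array([-0. , -0. , -0.3]))
```

Request:
arm_command --gripper '[5.6,5.6,5.6,5.6,5.6]' --slide '[[0,0,4],[0,0,7],[0,0,8],[0,0,8.4],[0,0,8.4]]' --turn '[[0,0,-0.3],[0,0,-0.3],[0,0,-0.3],[0,0,-0.3],[0,0,-0.3]]'

```text
clock: 44.08
position: [0.5025, 0.0842, 0.0452]
tool_rot: [3.141, 0.001, 2.967]
force: [0.5, -1.0, -0.5]
grip_width: 0.0588
```

Request:
arm_command --gripper '[5.6,5.6,5.6]' --slide '[[0,0,0.5],[0,0,1],[0,0,1]]' --turn '[[0,0,0],[0,0,0],[0,0,0]]'

```text
clock: 44.45
position: [0.5019, 0.084, 0.034]
tool_rot: [-3.141, -0.0, 2.968]
force: [0.1, 0.1, -1.1]
grip_width: 0.0589
```

Request:
arm_command --gripper '[5.6,5.6,5.6,5.6]' --slide '[[0,0,0.6],[0,0,1.2],[0,0,1.65],[0,0,1.65]]' --turn '[[0,0,0],[0,0,0],[0,0,0],[0,0,0]]'

```text
clock: 44.95
position: [0.5018, 0.0839, 0.0174]
tool_rot: [-3.141, -0.001, 2.968]
force: [0.8, -0.3, -1.0]
grip_width: 0.0588
```

Request:
arm_command --gripper '[7.2,7.2,7.2,7.2,7.2]' --slide '[[0,0,0],[0,0,0],[0,0,0],[0,0,-3],[0,0,-8]]' --turn '[[0,0,0],[0,0,0],[0,0,0],[0,0,0],[0,0,0]]'

```text
clock: 45.58
position: [0.5012, 0.0837, 0.0979]
tool_rot: [-3.14, -0.002, 2.968]
force: [0.2, 0.5, 0.5]
grip_width: 0.0721
```

Request:
arm_command --gripper '[8.5,8.5,8.5,8.5,8.5]' --slide '[[0,0,-6],[0,0,-12],[0,0,-17],[0,0,-22],[0,0,-25]]' --turn '[[0,0,0],[0,0,0],[0,0,10],[0,0,20],[0,0,30]]'

```text
clock: 46.2
position: [0.5022, 0.084, 0.3502]
tool_rot: [3.139, 0.001, 2.439]
force: [-0.1, 0.6, -1.3]
grip_width: 0.0851
```

Request:
arm_command --gripper '[8.5,8.5,8.5,8.5,8.5]' --slide '[[0,0,0],[0,0,0],[0,0,0],[0,0,0],[0,0,0]]' --turn '[[0,0,10],[0,0,20],[0,0,30],[0,0,40],[0,0,50]]'

```text
clock: 46.82
position: [0.5019, 0.084, 0.3479]
tool_rot: [-3.142, -0.0, 1.566]
force: [-1.2, 0.2, -1.4]
grip_width: 0.0848
```

Run:
```python
from cs import *
s=bot.observe();print(s['position'],np.degrees(s['tool_rot']),s['force'])
print(go([.530,-.0,.34],np.radians(79.8)))
```

```text
[0.50187058 0.08398742 0.34787805] [-1.79999709e+02 -1.86736216e-02  8.97362349e+01] [-1.15384885  0.17520987 -1.37157332]
(array([-8.39,  2.85,  0.79]), array([-0. , -0. ,  9.9]))
```

Look down into the carrier from here to check all three cassettes and re-measure the bar.

Request:
arm_command --gripper '[8.5,8.5,8.5,8.5]' --slide '[[-4,1.4,0.4],[-8.4,2.8,0.8],[-8.4,2.8,0.8],[-8.4,2.8,0.8]]' --turn '[[0,0,9.9],[0,0,9.9],[0,0,9.9],[0,0,9.9]]'

```text
clock: 47.32
position: [0.53, 0.0004, 0.3397]
tool_rot: [-3.141, -0.0, 1.399]
force: [-0.2, 0.2, 0.8]
grip_width: 0.0849
```

Run:
```python
from cs import *
s=bot.observe();print(s['position'],np.degrees(s['tool_rot']))
im,m=grab('wrist','w12.png');np.savez('w12.npz',K=m['mtx'],T=m['T'])
```

```text
[5.29992276e-01 3.57543994e-04 3.39745817e-01] [-1.79982483e+02 -1.75227161e-02  8.01599606e+01]
```

View pics/w12.png

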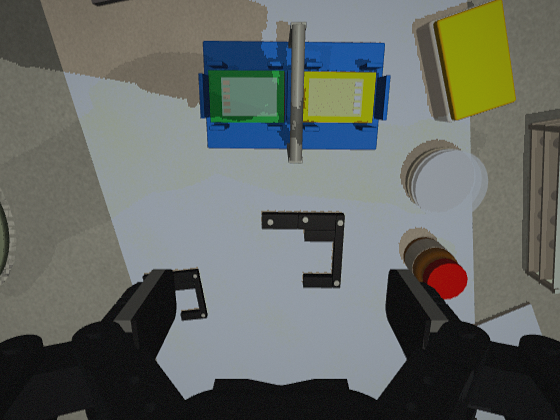

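Green (on red) and yellow lie in the bays; the bar runs (297,23)–(295,162).

Run:
```python
from cs import *
d=np.load('w12.npz'); m=dict(mtx=d['K'],T=d['T'])
e=ray(m,[(297.5,23),(295,162)],.132)[:,:2]; v=e[0]-e[1]; mid=e.mean(0)
print('bar mid',mid,'len',np.linalg.norm(v),'yaw',-np.degrees(np.arctan2(v[0],v[1])))
im=cv2.imread('pics/w12.png'); print(cass(im,m,.018),cass(im,m,.030).get('green'))
for p in ((.558,.074),mid): print(go([*p,.18],np.radians(79.8)))
```

```text
bar mid [0.55837031 0.07366991] len 0.12272957171859766 yaw -10.265215278675731
{'yellow': (array([614.2,  64. ]), array([59.4, 87. ]), 79.2), 'green': (array([502.5,  84.3]), array([61., 91.]), 80.1)} (array([503.6,  84. ]), array([59.4, 88.6]), 80.1)
(array([ 7.67,  1.52, 15.98]), array([-0. , -0. ,  0.4]))
(array([ 7.65,  1.57, 15.98]), array([-0. , -0. ,  0.4]))
```

Request:
arm_command --gripper '[8.5,8.5,8.5,8.5,8.5]' --slide '[[4,0.8,4],[7.7,1.5,8],[7.7,1.5,12],[7.7,1.5,16],[7.7,1.5,16]]' --turn '[[0,0,0.4],[0,0,0.4],[0,0,0.4],[0,0,0.4],[0,0,0.4]]'

```text
clock: 48.0
position: [0.5567, 0.0744, 0.1782]
tool_rot: [-3.138, 0.002, 1.394]
force: [-0.0, -0.6, 0.7]
grip_width: 0.0851
```

Run:
```python
from cs import *
grab('wrist');s=bot.observe();print(s['position'],np.degrees(s['tool_rot']))
print(go([.5582,.0738,.111],np.radians(79.8)))
```

```text
[0.5577229  0.07404476 0.180045  ] [-1.79939046e+02  3.35387705e-02  7.98242416e+01]
(array([-0.01,  0.06,  6.9 ]), array([-0.1,  0. ,  0. ]))
```

Request:
arm_command --gripper '[8.5,8.5,8.5,8.5]' --slide '[[0,0,3],[0,0,5.5],[0,0,6.9],[0,0,6.9]]' --turn '[[0,0,0],[0,0,0],[0,0,0],[0,0,0]]'

```text
clock: 48.55
position: [0.5583, 0.0736, 0.1114]
tool_rot: [3.141, -0.0, 1.393]
force: [0.6, -0.6, 0.3]
grip_width: 0.0849
```

Request:
arm_command --gripper '[2.5,1,0.8,0.8,0.8]' --slide '[[0,0,0],[0,0,0],[0,0,0],[0,0,0],[0,0,0]]' --turn '[[0,0,0],[0,0,0],[0,0,0],[0,0,0],[0,0,0]]' --force 100

```text
clock: 49.18
position: [0.558, 0.0735, 0.1111]
tool_rot: [-3.141, -0.0, 1.392]
force: [-1.8, 1.2, 7.5]
grip_width: 0.0096
```

Request:
arm_command --gripper '[0.8,0.8,0.8,0.8,0.8]' --slide '[[0,0,0],[0,0,0],[0,0,0],[0,0,0],[0,0,0]]' --turn '[[0,0,0],[0,0,0],[0,0,0],[0,0,0],[0,0,0]]'

```text
clock: 49.8
position: [0.558, 0.0734, 0.1111]
tool_rot: [-3.142, -0.0, 1.392]
force: [-2.9, 0.4, 6.9]
grip_width: 0.0097
```

Request:
arm_command --gripper '[0.8,0.8,0.8,0.8,0.8]' --slide '[[0,0,-0.5],[0,0,-1.5],[0,0,-4],[0,0,-7],[0,0,-8.4]]' --turn '[[0,0,0],[0,0,0],[0,0,0],[0,0,0],[0,0,0]]'

```text
clock: 50.42
position: [0.5584, 0.0734, 0.1964]
tool_rot: [3.14, -0.001, 1.392]
force: [0.6, 1.2, -7.9]
grip_width: 0.0095
```

Request:
arm_command --gripper '[0.8,0.8]' --slide '[[0,0,0],[0,0,0]]' --turn '[[0,0,0],[0,0,0]]'

```text
clock: 50.68
position: [0.5576, 0.0735, 0.1939]
tool_rot: [-3.14, 0.0, 1.392]
force: [-0.0, -0.2, -7.4]
grip_width: 0.0096
```

Run:
```python
from cs import *
im,m=grab('side','s3.png');s=bot.observe();print(s['position'],np.degrees(s['tool_rot']),s['force'],s['moment'],s['qpos'])
print(go([.40,.0738,.194],np.radians(79.8)))
```

```text
[0.55755755 0.07342594 0.19384311] [-1.79926106e+02  3.47858282e-02  7.97722589e+01] [ 3.86339707e-01  1.56018984e-03 -6.98474746e+00] [ 0.04778079 -0.02229214 -0.0564608 ] [-0.79157712  0.61237249  0.82492635  1.83352661 -0.54891273  0.9419362
  0.10075675]
(array([-2.760e+00, -1.551e+01,  1.000e-02]), array([-0.1,  0. , -0. ]))
```

Request:
arm_command --gripper '[0.8,0.8,0.8,0.8,0.8]' --slide '[[-0.4,-2,0],[-1,-5.5,0],[-1.7,-9.5,0],[-2.4,-13,0],[-2.8,-15.5,0]]' --turn '[[0,0,0],[0,0,0],[0,0,0],[0,0,0],[0,0,0]]'

```text
clock: 51.35
position: [0.3987, 0.0731, 0.1942]
tool_rot: [-3.14, 0.0, 1.392]
force: [0.6, 0.4, -6.4]
grip_width: 0.0094
```

Request:
arm_command --gripper '[0.8,0.8,0.8,0.8,0.8]' --slide '[[2,-0.4,0],[6,-1.1,0],[10,-1.8,0],[13,-2.3,0],[15,-2.6,0]]' --turn '[[0,0,-2],[0,0,-4],[0,0,-6],[0,0,-8],[0,0,-10.2]]'

```text
clock: 51.98
position: [0.4016, 0.2269, 0.1945]
tool_rot: [-3.142, 0.001, 1.573]
force: [0.1, -0.3, -6.9]
grip_width: 0.0096
```

Run:
```python
from cs import *
im,m=grab('wrist','w13.png');s=bot.observe();print(s['position'],np.degrees(s['tool_rot']),s['force'],s['moment'],s['qpos'])
print(go([.405,.3007,.194],np.radians(90.3)))
```

```text
[0.4017245  0.22890295 0.19449606] [1.79990654e+02 4.22349201e-03 9.03512702e+01] [-0.02335183  5.3216018  -6.85249384] [ 0.93623983 -0.06928293 -0.00334182] [-1.30105259  0.44794403  0.8697432   2.08121906 -0.47085519  0.81726916
 -0.14162018]
(array([7.18, 0.37, 0.05]), array([0. , 0. , 0.1]))
```

Request:
arm_command --gripper '[0.8,0.8]' --slide '[[0,0,0],[0,0,0]]' --turn '[[0,0,0],[0,0,0]]'

```text
clock: 52.28
position: [0.4018, 0.2247, 0.1948]
tool_rot: [-3.142, 0.0, 1.569]
force: [0.9, 0.3, -7.2]
grip_width: 0.0094
```

Request:
arm_command --gripper '[0.8,0.8,0.8,0.8,0.8]' --slide '[[2,0,0],[4.5,0,0],[6.3,0,0],[6.9,0,0],[6.9,0,0]]' --turn '[[0,0,0],[0,0,0],[0,0,0],[0,0,0],[0,0,0]]'

```text
clock: 52.9
position: [0.4016, 0.2946, 0.1946]
tool_rot: [-3.142, 0.001, 1.571]
force: [-0.4, -1.2, -6.5]
grip_width: 0.0096
```

Run:
```python
from cs import *
im,m=grab('wrist','w14.png');np.savez('w14.npz',K=m['mtx'],T=m['T']);s=bot.observe();print(s['position'],np.degrees(s['tool_rot']),s['force'],s['moment'])
t,mt=grab('top','t4.png'); sd,ms=grab('side','s4.png')
cv2.imwrite('pics/m4.png',np.vstack([np.hstack([cv2.resize(im,(400,300)),cv2.resize(t[130:280,100:300],(400,300))]),cv2.resize(sd[60:220,180:393],(800,300)) if 0 else np.hstack([cv2.resize(sd[70:220,180:380],(400,300)),np.zeros((300,400,3),np.uint8)])]))
```

```text
[0.40164826 0.29407779 0.19472475] [-1.79994697e+02  3.31689682e-02  8.99520575e+01] [-0.33873693 -0.0902702  -7.18041578] [-0.0992461  -0.05838365  0.02582302]
```

View pics/m4.png

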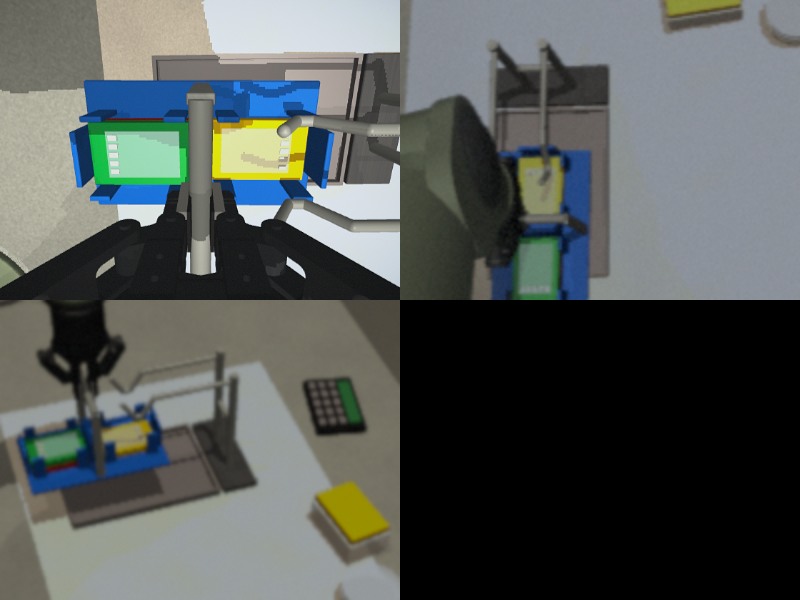

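Run:
```python
from cs import *
d=np.load('w14.npz'); m=dict(mtx=d['K'],T=d['T'])
print('tips',ray(m,[(400,182),(406,294)],.194),'dips',ray(m,[(441,169),(413,283)],.159)[:1],'arms',ray(m,[(540,181),(525,316)],.194))
im=cv2.imread('pics/w14.png'); cv2.imwrite('pics/x.png',im)
# bar line
print('bar',ray(m,[(281,135),(283,380)],.213))
print(go([.4747,.3007,.194],np.radians(90.3)))
```

```text
tips [[0.45082681 0.33582062 0.194     ]
 [0.45827772 0.28480051 0.194     ]] dips [[0.48253737 0.3346478  0.159     ]] arms [[0.50752511 0.33615556 0.194     ]
 [0.51353476 0.27346156 0.194     ]]
bar [[0.40256928 0.35635457 0.213     ]
 [0.40332317 0.25542165 0.213     ]]
(array([0.69, 7.3 , 0.08]), array([-0. ,  0. , -0.4]))
```

Request:
arm_command --gripper '[0.8,0.8,0.8,0.8,0.8]' --slide '[[0.9,0,0],[0.9,2,0],[0.9,4.5,0],[0.9,6.5,0],[0.9,7.3,0]]' --turn '[[0,0,0],[0,0,0],[0,0,-0.4],[0,0,-0.4],[0,0,-0.4]]'

```text
clock: 53.68
position: [0.4755, 0.3036, 0.1947]
tool_rot: [3.141, 0.0, 1.576]
force: [0.1, -0.7, -6.7]
grip_width: 0.0094
```

Request:
arm_command --gripper '[0.8,0.8]' --slide '[[0,0,0],[0,0,0]]' --turn '[[0,0,0],[0,0,0]]'

```text
clock: 53.92
position: [0.4738, 0.3038, 0.1947]
tool_rot: [-3.141, -0.0, 1.578]
force: [0.5, 0.4, -6.6]
grip_width: 0.0095
```

Run:
```python
from cs import *
s=bot.observe();print(s['position'],np.degrees(s['tool_rot']),s['force'],s['moment']); print(go([.4747,.303,.151],np.radians(90.3)))
```

```text
[0.47383511 0.30377328 0.19469432] [-1.79956506e+02 -1.37836611e-03  9.03898319e+01] [ 0.53675266  0.35468056 -6.58283637] [ 0.0115317  -0.038512   -0.05595299]
(array([-0.08,  0.09,  4.37]), array([-0. , -0. ,  0.1]))
```

Lower into the dip, watching the force unload.

Request:
arm_command --gripper '[0.8,0.8,0.8,0.8,0.8]' --slide '[[0,0.1,1],[0,0.1,2],[0,0.1,3],[0,0.1,3.6],[0,0.1,3.8]]' --turn '[[0,0,0],[0,0,0],[0,0,0],[0,0,0],[0,0,0]]'

```text
clock: 54.55
position: [0.4756, 0.3034, 0.1563]
tool_rot: [-3.141, 0.0, 1.577]
force: [-0.0, -0.5, -5.6]
grip_width: 0.0095
```

Request:
arm_command --gripper '[0.8,0.8,0.8]' --slide '[[0,0,0.3],[0,0,0.5],[0,0,0.5]]' --turn '[[0,0,0],[0,0,0],[0,0,0]]'

```text
clock: 54.92
position: [0.4756, 0.3036, 0.1518]
tool_rot: [-3.141, 0.0, 1.577]
force: [-0.4, -0.2, -6.8]
grip_width: 0.0097
```

Request:
arm_command --gripper '[0.8,0.8,0.8]' --slide '[[0,0,0.1],[0,0,0.2],[0,0,0.2]]' --turn '[[0,0,0],[0,0,0],[0,0,0]]'

```text
clock: 55.3
position: [0.4756, 0.3037, 0.1507]
tool_rot: [-3.141, -0.001, 1.577]
force: [-7.8, -2.0, 14.0]
grip_width: 0.0094
```

Request:
arm_command --gripper '[0.8,0.8,0.8]' --slide '[[0,-0.05,-0.15],[0,-0.07,-0.15],[0,-0.07,-0.15]]' --turn '[[0,0,0],[0,0,0],[0,0,0]]'

```text
clock: 55.68
position: [0.4749, 0.3035, 0.1511]
tool_rot: [-3.142, 0.0, 1.577]
force: [-1.5, 0.8, -6.4]
grip_width: 0.0097
```

Request:
arm_command --gripper '[1.3,1.6,2,3,4]' --slide '[[0,0,0],[0,0,0],[0,0,0],[0,0,0],[0,0,0]]' --turn '[[0,0,0],[0,0,0],[0,0,0],[0,0,0],[0,0,0]]' --force 20

```text
clock: 56.3
position: [0.475, 0.3036, 0.1513]
tool_rot: [3.142, -0.0, 1.577]
force: [-0.6, 0.6, -0.9]
grip_width: 0.0397
```

Request:
arm_command --gripper '[6,6,6,6,6]' --slide '[[0,0,0],[0,0,0],[0,0,-1],[0,0,-3],[0,0,-6]]' --turn '[[0,0,0],[0,0,0],[0,0,0],[0,0,0],[0,0,0]]'

```text
clock: 56.92
position: [0.4748, 0.3033, 0.2122]
tool_rot: [-3.141, 0.001, 1.577]
force: [0.6, 0.1, -0.6]
grip_width: 0.0598
```

Request:
arm_command --gripper '[6,6,6,6,6]' --slide '[[0,0,-5],[0,0,-10],[-5,0,-13],[-10,0,-13],[-15,0,-13]]' --turn '[[0,0,0],[0,0,0],[0,0,0],[0,0,0],[0,0,0]]'

```text
clock: 57.55
position: [0.4758, 0.1519, 0.3421]
tool_rot: [3.141, -0.001, 1.577]
force: [0.2, 0.2, -0.1]
grip_width: 0.0597
```

Run:
```python
from cs import *
s=bot.observe();print(s['position'],s['force'])
im,m=grab('wrist','w15.png')
def snap(i):
    t,_=grab('top');sd,_=grab('side');return t,sd
t,sd=snap(0)
cv2.imwrite('pics/t5.png',t);cv2.imwrite('pics/s5.png',sd)
cv2.imwrite('pics/m5.png',np.vstack([np.hstack([cv2.resize(im,(400,300)),cv2.resize(t[130:280,100:300],(400,300))]),np.hstack([cv2.resize(sd[70:220,180:380],(400,300)),cv2.resize(sd,(400,300))])]))
```

```text
[0.47575937 0.15186312 0.34214628] [ 0.23904836  0.15478931 -0.05987822]
```

View pics/m5.png

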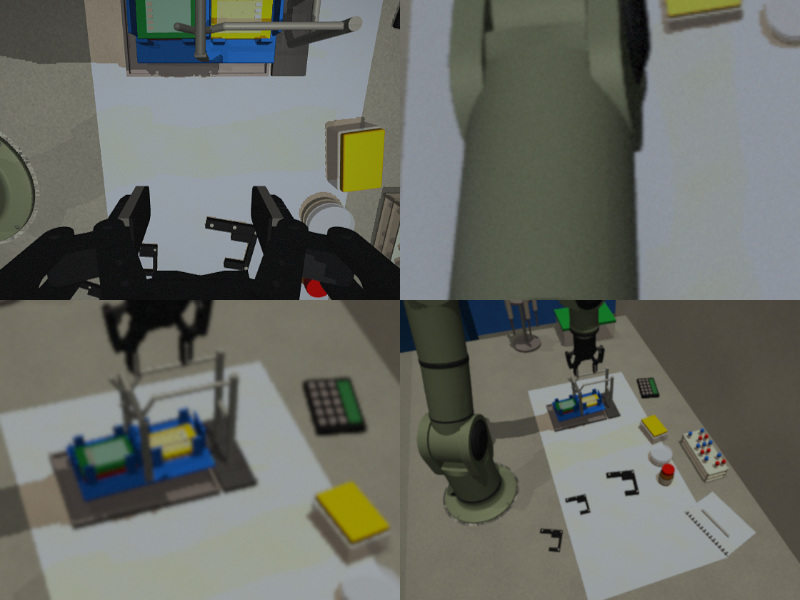

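The carrier hangs in both hooks, with green (on red) and yellow in their bays and the bystanders in place. I'll wait and check that it is still.

Request:
arm_command --gripper '[6,6,6,6,6]' --slide '[[0,0,0],[0,0,0],[0,0,0],[0,0,0],[0,0,0]]' --turn '[[0,0,0],[0,0,0],[0,0,0],[0,0,0],[0,0,0]]'

```text
clock: 58.32
position: [0.4759, 0.1537, 0.3413]
tool_rot: [-3.142, 0.0, 1.577]
force: [-0.2, -0.2, -0.8]
grip_width: 0.0599
```

Request:
arm_command --gripper '[6,6,6,6,6]' --slide '[[0,0,0],[0,0,0],[0,0,0],[0,0,0],[0,0,0]]' --turn '[[0,0,0],[0,0,0],[0,0,0],[0,0,0],[0,0,0]]'

```text
clock: 58.95
position: [0.4759, 0.1536, 0.3413]
tool_rot: [-3.142, 0.0, 1.577]
force: [0.1, -0.7, 0.1]
grip_width: 0.0603
```

Run:
```python
from cs import *
def cen(im):
    k=cv2.inRange(cv2.cvtColor(im,cv2.COLOR_BGR2HSV),(100,120,40),(125,255,255))[90:220,180:320]; q=np.argwhere(k); return q.mean(0),q.std(0)
print(cen(cv2.imread('pics/s5.png')))
for i in range(8):
    im,_=grab('side')
    if i%2==0: print(cen(im))
```

```text
(array([60.51769088, 71.40782123]), array([10.52221928, 20.48843463]))
(array([60.51588785, 71.4317757 ]), array([10.49865278, 20.49400459]))
(array([60.53651685, 71.39794007]), array([10.50475084, 20.50755491]))
(array([60.65074906, 71.37172285]), array([10.46703088, 20.54485879]))
(array([60.5625   , 71.4113806]), array([10.49181506, 20.47868343]))
```

```bash
python3 -c "
from workcell import job_done; print(job_done())"
```

```text
the job is handed in; nothing more can be done
None
```

The job is done and handed in at about 59 s of the 210 s limit; no verdict was reported.

**Loading:** All three cassettes were there. In the order red, yellow, green, I slid each into the large corner until it touched both stops, let it stand over 1 s, gripped it again and laid it flat. Red is in bay_b with green on top of it; yellow is in bay_a.

**Hanging:** I lifted the carrier level by its bar (about 7 N) and lowered it into both hooks. The last lowering step pressed lightly on the hooks (14 N reading). I backed off before letting go.

**Last checks:**
- **Seating:** each cassette measured within about 0.6 mm of the same seat position. I checked red's flush fit by eye; yellow and green only by measured position and contact force.
- **Hung carrier:** the last pictures show the bar in the hooks, with green, yellow and a strip of red showing in the bays.
- **Stillness:** over the last 1.7 s or so the carrier moved no more than about 0.15 px in the side view, which is image noise.
- **Bystanders:** the jar, petri dishes and tip box look unmoved by eye; I did not measure them again.

**What went wrong or disagreed:**
- My first grasp of red was too high: the fingers closed on its top at about 12 N. I lifted and regripped lower, and red had not visibly moved.
- The wrist view put the hooks 3–5 mm further in y than the two fixed cameras did. I aimed between the two, which left ample clearance.

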